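# Prop the guard and snug the cassette press

## Task

On the small bench press, swing the clear flip cover up and back by its bar, and before it slowly shuts itself stand the steel prop post from its parking block in the socket on the deck, so that the cover comes to rest against the post. Then turn the guarded knob clockwise until you feel the press foot meet the cassette and go about 17 degrees further, so that the cassette is held snugly (about 12 N) but never overtightened (20 N). Leave the post in its socket holding the cover open, let go of everything, and do not shove the wash bottle, jar or beaker about.

Things in the scene. Friction and masses are not known exactly. Their poses are not given: they have to be found in the camera images.
- press: White bench press, fixed. Own x points away from the operator, y left, z up; origin at bench level, in mm: knob axis at (-20,-25); deck x -90..78, y -100..100, top z 50; tower behind it x 78..163, top z 100; cover hinge along y at x 72, z 103; socket block x 42..74, y 40..80, top z 77; side head x 75..125, y -212..-92, z 81..115, over the cassette in its nest.
- cover (a joint): Clear flip cover, rad: 0 shut and level, 2.05 fully back. 5 mm plate, 174 mm wide, reaching 116 mm from the hinge, which lies along the press's y. A spring (0.05 N m) shuts it from any angle against a damper (1.1 N m s/rad), so it sinks slowly: 2.05 to 1.5 rad in about 12 s. Swing it no faster than 0.5 rad/s. Against the seated post it rests at about 1.5.
- cover_hinge (a point): Point on the hinge axis of the cover, at the press's (72, 0, 103) mm; axes as the cover's own, which turn with it.
- cover_bar (a point): Middle of the cover's round steel pull bar: 10 mm thick, along the hinge direction, 74 mm free between its arms, 152 mm from the hinge axis, 36 mm beyond the plate's front edge. Shut, it is 103 mm above the bench with 50 mm of air below. It may turn between light jaws as the cover swings. Axes: the cover's, those of the press when shut.
- prop: Loose steel post, 150 g, upright in its parking block: round shank 16 mm thick, foot chamfered 2.5 mm, head disc 30 mm wide and 8 mm thick at the top (102 mm above the foot); a thin collar (22 mm wide, underside 25.5 mm above the foot) comes down to the rim of the hole when fully home. Origin at the centre of its foot, z up along it. Grip the shank just below the head.
- prop_foot (a point): Centre of the post's foot (same as the post's origin).
- stand: Plastic parking block of the post, 60 x 60 x 30 mm, fixed, origin at the centre of its underside; hole at its centre, 25 mm deep (floor at z 5).
- socket (a point): Centre of the floor of the socket hole on the press's deck: hole 17.6 mm wide, 25 mm deep, vertical, mouth chamfered 2 mm. A seated post has some play and leans a few degrees towards the operator under the cover. Axes those of the press.
- knob (a joint): Black bar knob under the cover, rad; 0 at the start, grows clockwise from above, stop at 2.4. 0.15 N m of friction, either way, so it stays where left: compare moments with those before contact. 1 rad lowers the spindle 7 mm. The foot meets the cassette between 0.45 and 1.15 rad (differs each time). Past that its spring adds 42 N per rad (0.29 N m per rad of turning moment): 12 N at 0.29 rad past contact.
- knob_grip (a point): On the knob's axis, 31 mm above its underside, 7 mm below the top of its grip bar; the bar is 42 mm long, 14 mm thick, 32 mm tall, on a 44 mm disc whose top is 23 mm below this point. Axes: x along the bar, z up; at knob angle 0 those of the press.
- spindle: Steel spindle, 22 mm thick, in the side head, with a sprung foot (32 mm disc) below it that comes down on the loose cassette; origin at the centre of the foot's underside when unloaded; goes down with the knob. The force on it is judged.
- wash: Loose white bottle, 60 mm diameter, 150 mm tall, origin at the centre of its underside. Bystander.
- jar: Loose small amber jar, 48 mm diameter, 60 mm tall, origin at the centre of its underside. Bystander.
- beaker: Loose glass beaker, 70 mm diameter, 90 mm tall, origin at the centre of its underside. Bystander.
Things that resemble listed ones, but are neither listed nor needed, are in the scene too. Of the things shaped like the prop, the steel one is meant.

How it is judged (in metres and radians):
On the way, in this order (a step that is already met when the one before it is completed fails the run):
1. the post stands fully home in the socket and the cover rests against it, about upright, with no finger on either (distance between prop_foot and socket below 0.006 m and angle between prop's own z axis and vertical below 0.2 rad and value of joint cover between 1.25 and 1.7 rad and contact force between prop and cover above 0.1 N and contact force between the fingers and prop below 0.05 N and contact force between the fingers and cover below 0.05 N), for 0.3 s.
2. the foot presses on the cassette with 6 to 20 N (contact force between spindle and anything else above 6 N and value of joint knob above 0.4 rad), for 0.2 s.
At the end, for the whole second after the job is handed in: The post stands in the press's socket (foot within 6 mm of the hole floor's centre, leaning less than 11 degrees), the cover rests still against it between 1.25 and 1.7 rad, the knob is turned more than 0.4 rad, and the press foot holds the cassette with 6 to 20 N (all of step 2 and distance between prop_foot and socket below 0.006 m and angle between prop's own z axis and vertical below 0.2 rad and value of joint cover between 1.25 and 1.7 rad and contact force between prop and cover above 0.1 N and contact force between spindle and anything else below 20 N and velocity of joint cover between -0.05 and 0.05 rad/s); the robot touches nothing.
It fails at once if the press foot is driven onto the cassette harder than 20 N (contact force between spindle and anything else above 20 N).
It fails at once if the wash is shoved or knocked (more than 30 mm) (distance of wash from where it was at the start of the episode above 0.03 m).
It fails at once if the jar is shoved or knocked (more than 30 mm) (distance of jar from where it was at the start of the episode above 0.03 m).
It fails at once if the beaker is shoved or knocked (more than 30 mm) (distance of beaker from where it was at the start of the episode above 0.03 m).
It also fails if it takes over 72 s, if anything falls off the work surface, if the arm or the gripper's body presses on something with over 40 N, if the wrist force passes 120 N, or if a joint passes its speed limit or range.

## Robot

A 6-joint arm with a two-finger parallel gripper is mounted at the origin on the work surface. World frame = base frame: x ahead of the robot, y to its left, z up, the work surface at z = 0. Lengths are in mm, angles in degrees, forces in N, time in s.
With the tool pointing down it reaches from about 350 to 850 mm from the base axis. Payload 8.1 kg.
Tool frame: the origin (TCP) lies on the centre line of the jaws, within the pads' length; the fingertips stand 8 mm ahead of it and the grasp point (between the pads) lies 11 mm behind it; x points along the fingers, z is the direction in which the jaws open and shut, and the axes are right-handed (so a half turn about x gives the same grasp; the last joint's range is limited). The gripper opens to 85 mm and grips with 20 to 120 N. Pads are 22 mm wide; open, the fingers measure 114 mm over their backs; the gripper's body (76 mm by 85 mm) begins 54 mm behind the grasp point. The pads swing forward as they close: fully open they stand 13 mm farther back than shut.
Start: joints at [65.122, 7.471, 85.268, -0, 87.261, -4.893], TCP at [205.041, 563.883, 239.292] pointing down, gripper open.
Joint ranges: [-169.43, 169.43], [-51.17, 129.36], [1.28, 143.12], [-76.62, 256.62], [0, 156.53], [-152.29, 152.29]. Speed limits (degrees/s): [136.94, 136.94, 159.86, 180, 180, 180].

## Interface

Orientations are given as [roll, pitch, yaw] about the fixed x, y, z axes, in that order (R = Rz(yaw) Ry(pitch) Rx(roll)).
In Python, from bench import r, vision, order gives the robot as it stands. The module is installed in compiled form; this text tells all that it offers.
- The arm moves only by the shell command python3 -m jog 'ROWS' [FORCE]. ROWS is JSON, a list of rows, each a list of 3 entries, a list of its own where there are three numbers: the shift along the world's x, y, z in m, then the turn, a rotation vector about the world's x, y, z in rad, then the opening, from -1 (shut) to 1 (fully open). A call has 1 to 5 rows; each row is the pose to reach, as a shift and turn from the pose commanded when the call began; what a row does not reach only later rows make up. A row lasts 1/12 s, in which the tool goes at most 41.7 mm and 7.16 degrees, less where a joint would pass 70% of its speed; a pose out of reach is approached as far as the arm can. A call with a gripper value outside its range is refused whole. The fingers move at their own pace and stop on an object; FORCE is the grip in N (left out, the last holds). Time passes only in rows, so rows that repeat a pose let the fingers close. It gives the time, the measured TCP pose, the force and the opening at its end, in the units of the state.
- r.sense(): the state, without advancing time (a new reading comes with each control period).
- vision.snapshot(name): name is "scene" or "side" or "wrist"; returns the picture (400x640x3 uint8, red, green, blue); there is no depth.
- vision.camera_model(name): a dict with "fov_y" (degrees; the focal length in pixels is half the picture's height over the tangent of half this angle, whatever the lens; pixels are square), "cx", "cy" (the principal point, pixels), "world_to_cam" (4x4, takes a point from world to camera coordinates). Camera axes: x right, y down, z forward; pixel columns grow to the right and rows downward; lengths in mm; the calibration is good to about 2 mm. A picture is of the moment at which its call begins: read the wrist's pose just before it. camera_model takes no time and is no camera call; for the wrist camera it gives the pose at the moment of the call.
- order.hand_in(): hands the job in, once; it reports no verdict.
The state is a dict: "time": time; "joint_pos": joint angles; "qd": joint speeds; "joint_efforts": joint torques, N m; "tool_pos": TCP position; "tcp_rot": TCP orientation; "ft_force": force on the tool from outside, world axes, zero at the start; "wrist_torque": the same for the moment, N m; "finger_gap": finger opening in mm.
Only numpy, scipy, OpenCV 4.12 (cv2) and the standard library are available. Lean on these libraries where they do the work, as an engineer would, in place of code of your own. Each camera call takes 0.05 s, during which the arm holds its last target.

## Working session

There is one attempt and no reset: what is moved stays moved. The work goes in short steps, Python scripts to look and compute and a shell command to move; the robot and the scene stay as the last step left them, time stands still between calls to the robot, and variables do not carry over. Pictures are saved under pics/ and viewed, and the job is handed in when it is done.

```bash
mkdir -p pics; ls
python3 - <<'E'
from bench import r,vision,order
import cv2,json
print(r.sense())
for n in ("scene","side","wrist"):
    m=vision.camera_model(n); print(n,m)
    cv2.imwrite(f"pics/{n}0.png",vision.snapshot(n)[:,:,::-1])
E
```

```text
pics
{'time': 0.0, 'joint_pos': array([ 6.51222311e+01,  7.51511549e+00,  8.53320404e+01,  7.67179265e-04,
        8.72626367e+01, -4.89445767e+00]), 'qd': array([-0.05722804,  0.06125901,  0.03762462,  0.04064085, -0.00766975,
        0.03876518]), 'joint_efforts': array([ 2.16677108e-03, -5.69406724e+01, -5.00535786e+01,  2.65028057e-04,
        1.52475655e-02,  1.08675752e-05]), 'tool_pos': array([204.79887817, 563.36799138, 238.21789835]), 'tcp_rot': array([ 174.70568674,   89.89020472, -115.27766183]), 'ft_force': array([-0.16966781,  0.59684343,  0.81814153]), 'wrist_torque': array([ 0.04650364, -0.00921678, -0.01525202]), 'finger_gap': 85.50590846872902}
scene {'fov_y': 46.15530192908697, 'cx': 314.85973755548247, 'cy': 201.27896714035623, 'world_to_cam': array([[-8.50146475e-01,  5.26420532e-01,  1.15062911e-02,
         4.88688858e+02],
       [ 2.99475894e-01,  5.01383449e-01, -8.11744311e-01,
        -8.95486372e+01],
       [-4.33087936e-01, -6.86655707e-01, -5.83899631e-01,
         1.42463873e+03],
       [ 0.00000000e+00,  0.00000000e+00,  0.00000000e+00,
         1.00
[... 201 characters left out ...]

       [-2.89928386e-01, -3.83538517e-01, -8.76835068e-01,
         2.49347908e+02],
       [ 5.27577162e-01,  7.00358891e-01, -4.80790768e-01,
         1.12569127e+03],
       [ 0.00000000e+00,  0.00000000e+00,  0.00000000e+00,
         1.00000000e+00]])}
wrist {'fov_y': 62.06097352105611, 'cx': 317.6035857495994, 'cy': 197.4964776567401, 'world_to_cam': array([[ 3.41681225e-01,  9.39815334e-01, -1.03859398e-03,
        -6.00208785e+02],
       [ 8.97849612e-01, -3.26097136e-01,  2.95849173e-01,
        -3.78540968e+01],
       [ 2.77704906e-01, -1.02018609e-01, -9.55234101e-01,
         3.79628599e+02],
       [ 0.00000000e+00,  0.00000000e+00,  0.00000000e+00,
         1.00000000e+00]])}
```

View pics/scene0.png

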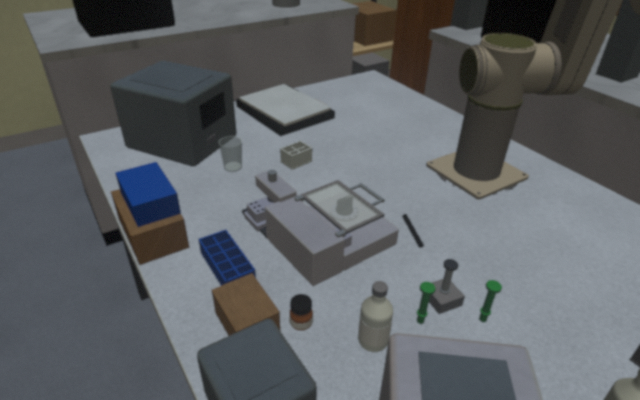

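View pics/side0.png

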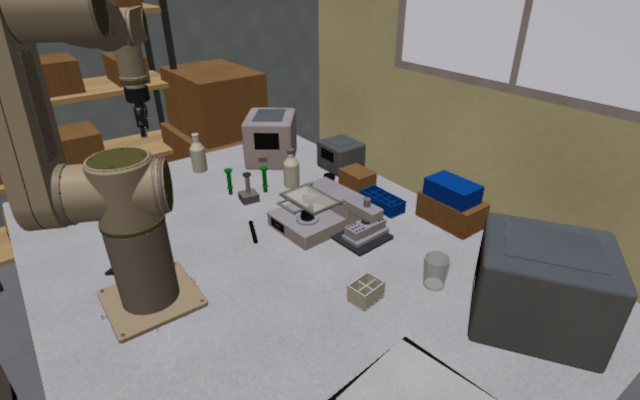

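View pics/wrist0.png

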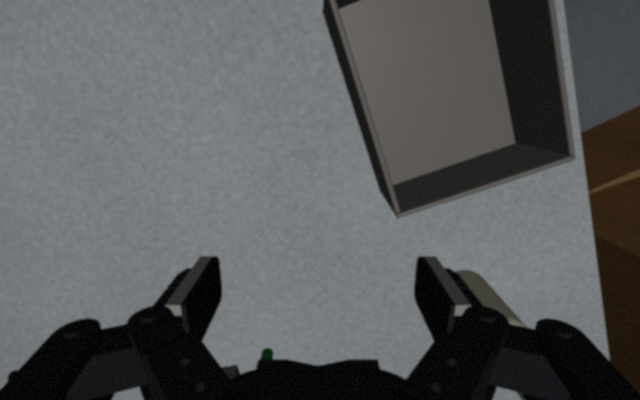

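Run:
```python
import cv2
a=cv2.imread("pics/scene0.png"); cv2.imwrite("pics/sc_crop.png",cv2.resize(a[150:350,230:500],None,fx=2.9,fy=2.9,interpolation=cv2.INTER_CUBIC))
a=cv2.imread("pics/side0.png"); cv2.imwrite("pics/sd_crop.png",cv2.resize(a[130:270,200:420],None,fx=3.6,fy=3.6,interpolation=cv2.INTER_CUBIC))
```

```text
(no output)
```

View pics/sc_crop.png

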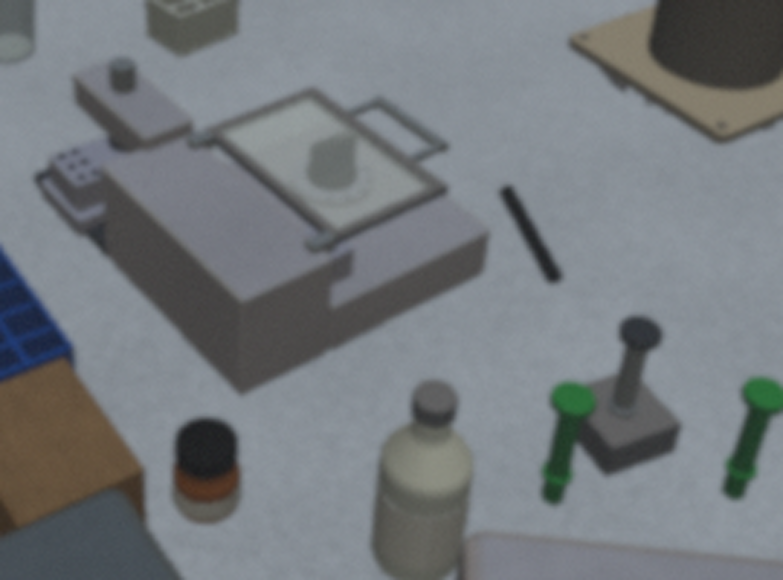

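View pics/sd_crop.png

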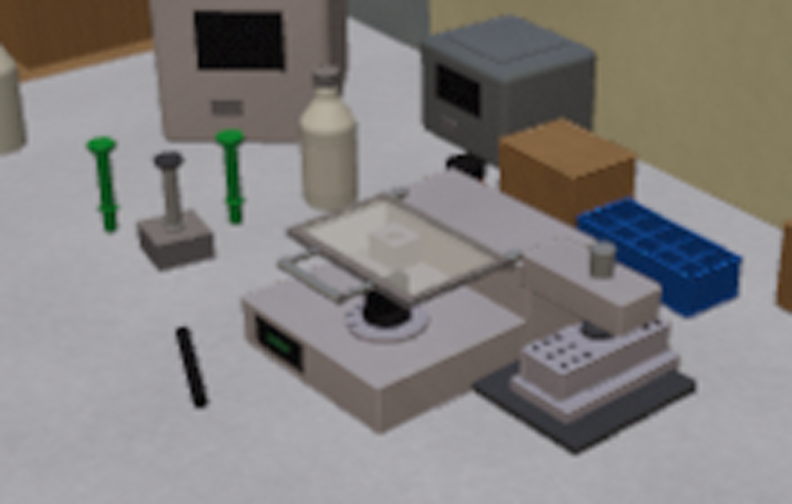

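```bash
cat > h.py <<'E'
import numpy as np,cv2
from bench import r,vision
def cam(n):
    m=vision.camera_model(n); f=200/np.tan(np.radians(m["fov_y"])/2); return m,f
def proj(m,P):
    f=200/np.tan(np.radians(m["fov_y"])/2); P=np.atleast_2d(P)
    c=P@m["world_to_cam"][:3,:3].T+m["world_to_cam"][:3,3]
    return np.c_[m["cx"]+f*c[:,0]/c[:,2],m["cy"]+f*c[:,1]/c[:,2]]
def ray(m,uv):
    f=200/np.tan(np.radians(m["fov_y"])/2); R=m["world_to_cam"][:3,:3];t=m["world_to_cam"][:3,3]
    d=R.T@np.array([(uv[0]-m["cx"])/f,(uv[1]-m["cy"])/f,1]); return -R.T@t,d
def plane(m,uv,z):
    o,d=ray(m,uv); return o+d*(z-o[2])/d[2]
def tri(rs):
    A=np.zeros((3,3));b=np.zeros(3)
    for o,d in rs:
        d=d/np.linalg.norm(d);M=np.eye(3)-np.outer(d,d);A+=M;b+=M@o
    return np.linalg.solve(A,b)
E
cat > fit.py <<'E'
from h import *
from scipy.optimize import least_squares
S=vision.camera_model("scene");D=vision.camera_model("side")
sc=lambda u,v:np.array([u/2.9+230,v/2.9+150]); sd=lambda u,v:np.array([u/3.6+200,v/3.6+130])
# pixel centre offset of resize ignored
obs=[(S,sc(240,302),(163,100,100)),(S,sc(103,172),(163,-100,100)),(S,sc(488,234),(-90,100,50)),(S,sc(243,392),(163,100,0)),
(D,sd(243,300),(-90,100,50)),(D,sd(380,403),(-90,-100,50)),(D,sd(380,430),(-90,-100,0)),(D,sd(527,320),(78,-100,50))]
def res(p,full=False):
    c,s=np.cos(p[2]),np.sin(p[2]);o=[]
    for m,uv,P in obs:
        W=np.array([p[0]+c*P[0]-s*P[1],p[1]+s*P[0]+c*P[1],P[2]])
        o.append(proj(m,W)[0]-uv)
    return np.ravel(o)
f=least_squares(res,[600,200,0],loss="soft_l1"); print(f.x,np.degrees(f.x[2]));print(res(f.x).reshape(-1,2).round(1))
for nm,a,b in [("head",sc(641,333),sd(168,161)),("greenL",sc(575,400),sd(230,138)),("washcap",sc(434,398),sd(326,75)),]:
    print(nm,tri([ray(S,a),ray(D,b)]).round(1), plane(S,a,107).round(1),plane(D,b,107).round(1))
for n,a in [("stand c",sc(680,424)),("stand near",sc(608,456)),("stand",sc(575,405)),("stand",sc(643,376))]: print(n,plane(S,a,30).round(1))
for a in [sd(176,247),sd(139,234),sd(212,237),sd(160,251)]: print("sd",plane(D,a,30).round(1))
print("bar",plane(S,sc(380,102),103),plane(S,sc(446,147),103),plane(D,sd(284,263),103),plane(D,sd(345,297),103))
E
python3 fit.py
```

```text
[5.19424531e+02 4.16635040e+01 7.32205924e-02] 4.195230919683949
[[ 0.6 -0.4]
 [-2.1 -2.7]
 [ 0.9 -2.6]
 [-0.8  2.6]
 [-1.  -1.5]
 [-0.2 -4.5]
 [ 0.2  1.9]
 [ 0.2 -0.8]]
head [456.8 325.7 101.8] [460.8 329.5 107. ] [452.2 314.7 107. ]
greenL [537.3 346.2  97.4] [543.4 352.9 107. ] [527.8 325.6 107. ]
washcap [646.7 330.3 144.2] [620.9 304.  107. ] [696.4 407.9 107. ]
stand c [433.8 360.1  30. ]
stand near [499.2 355.4  30. ]
stand [485.4 307.4  30. ]
stand [421.7 311.8  30. ]
sd [437.1 284.   30. ]
sd [420.9 330.5  30. ]
sd [475.6 281.1  30. ]
sd [420.7 286.1  30. ]
bar [441.46942411   1.44263515 103.        ] [434.34538401  83.12417385 103.        ] [436.95366242  77.31422033 103.        ] [446.39017887  -3.27350912 103.        ]
```

Run:
```python
import cv2
def crop(src,x,y,w,h,k,out):
    a=cv2.imread(src)[y:y+h,x:x+w]; cv2.imwrite(out,cv2.resize(a,None,fx=k,fy=k,interpolation=cv2.INTER_CUBIC))
crop("pics/scene0.png",240,165,160,115,5,"pics/c1.png")
crop("pics/side0.png",255,170,140,105,5.5,"pics/c2.png")
crop("pics/scene0.png",410,250,100,80,7,"pics/c3.png")
crop("pics/side0.png",215,155,100,60,7,"pics/c4.png")
```

```text
(no output)
```

View pics/c1.png

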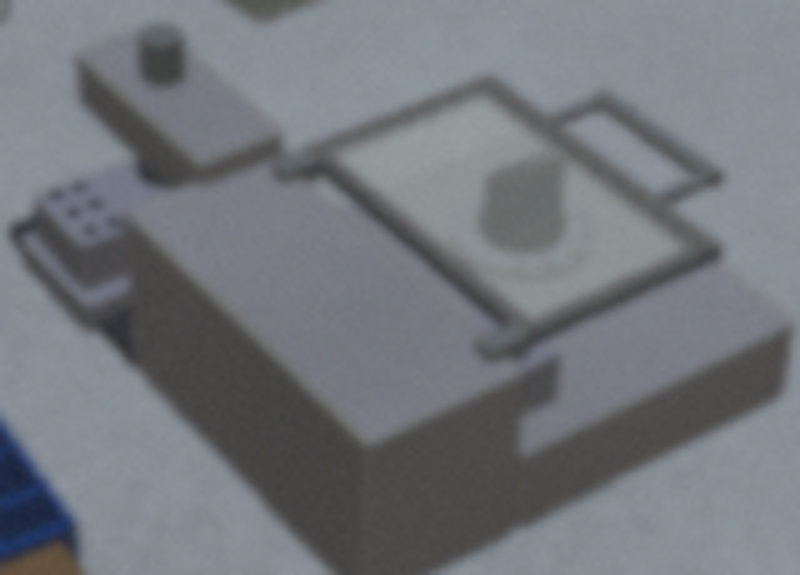

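View pics/c2.png

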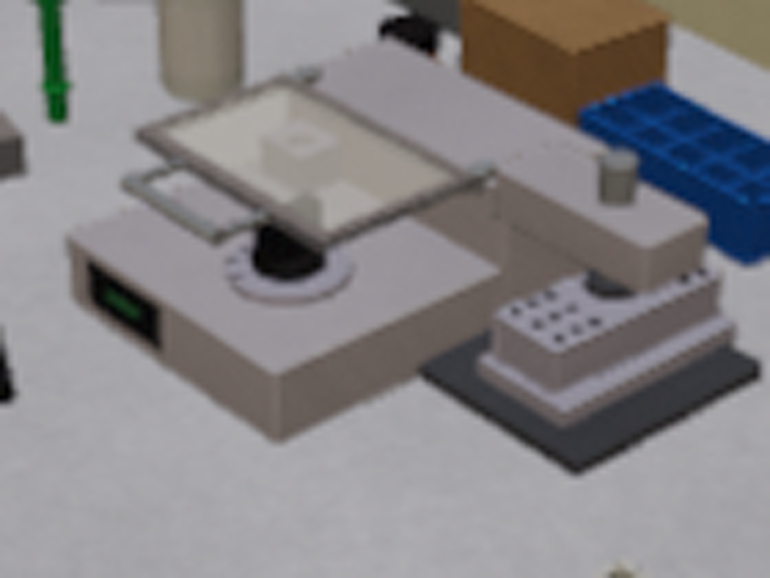

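View pics/c3.png

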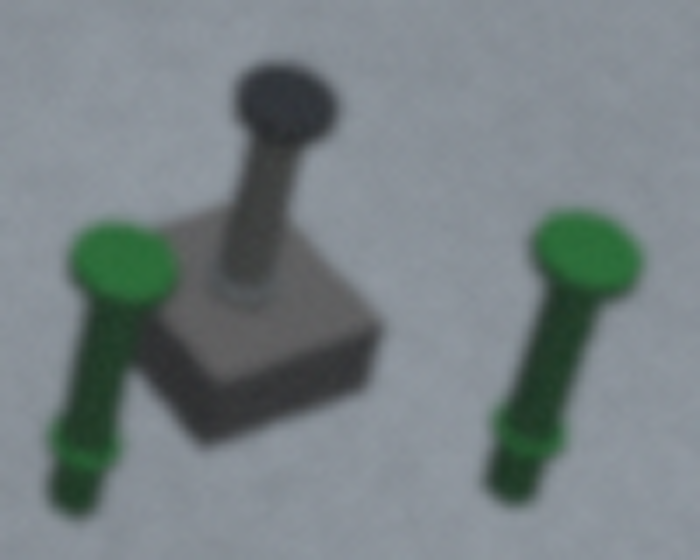

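View pics/c4.png

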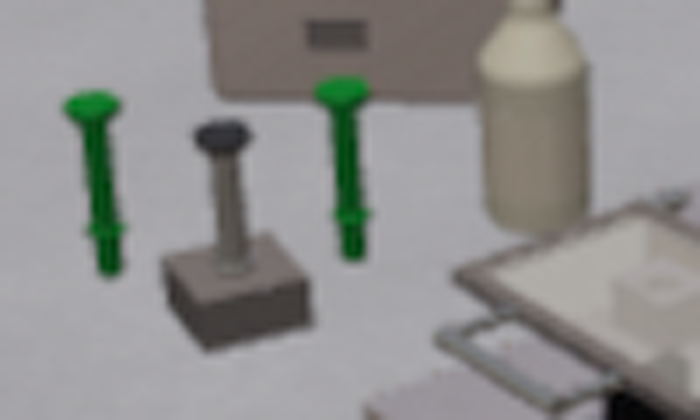

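```bash
cat > fit.py <<'E'
from h import *
from scipy.optimize import least_squares
S=vision.camera_model("scene");D=vision.camera_model("side")
c1=lambda u,v:np.array([(u+.5)/5-.5+240,(v+.5)/5-.5+165]); c2=lambda u,v:np.array([(u+.5)/5.5-.5+255,(v+.5)/5.5-.5+170])
c3=lambda u,v:np.array([(u+.5)/7-.5+410,(v+.5)/7-.5+250]); c4=lambda u,v:np.array([(u+.5)/7-.5+215,(v+.5)/7-.5+155])
obs=[(S,c1(368,445),(163,100,100)),(S,c1(125,212),(163,-100,100)),(S,c1(793,326),(-90,100,50)),(S,c1(780,402),(-90,100,0)),
(S,c1(490,78),(-44,-87,105.5)),(S,c1(720,250),(-44,87,105.5)),
(D,c2(70,240),(-90,100,50)),(D,c2(280,375),(-90,-100,50)),(D,c2(280,440),(-90,-100,0)),(D,c2(498,270),(78,-100,50)),(D,c2(136,134),(-44,87,105.5)),(D,c2(325,240),(-44,-87,105.5))]
def res(p):
    c,s=np.cos(p[2]),np.sin(p[2]);o=[]
    for m,uv,P in obs:
        o.append(proj(m,np.array([p[0]+c*P[0]-s*P[1],p[1]+s*P[0]+c*P[1],P[2]]))[0]-uv)
    return np.ravel(o)
f=least_squares(res,[600,200,0],loss="soft_l1"); p=f.x; print(p,np.degrees(p[2]));print(res(p).reshape(-1,2).round(1))
c,s=np.cos(p[2]),np.sin(p[2])
W=lambda x,y,z:np.round([p[0]+c*x-s*y,p[1]+s*x+c*y,z],1)
print("bar",W(-80,0,103),"hinge",W(72,0,103),"socket",W(58,60,52),"knob",W(-20,-25,80))
print("bar meas",plane(S,c1(600,97),103),plane(S,c1(718,180),103),plane(D,c2(128,180),103),plane(D,c2(220,236),103), W(-80,-42,103),W(-80,42,103))
print("head",tri([ray(S,c3(287,102)),ray(D,c4(223,134))]),plane(S,c3(287,102),107),plane(D,c4(223,134),107))
print("stand S",[plane(S,c3(*a),30).round(1) for a in [(383,328),(213,382),(228,205)]])
print("stand D",[plane(D,c4(*a),30).round(1) for a in [(162,262),(205,303),(309,277),(268,235)]])
print("foot hole", plane(S,c3(243,292),31),plane(D,c4(235,268),31))
for n,a,b in [("gA",(125,258),(343,92)),("gB",(587,252),(93,106))]: print(n,tri([ray(S,c3(*a)),ray(D,c4(*b))]))
E
python3 fit.py
```

```text
[5.20297852e+02 4.35557549e+01 6.52285567e-02] 3.7373210022274606
[[-0.4  0.6]
 [-1.1 -0.2]
 [ 1.2 -0.9]
 [ 1.4 -0.2]
 [-0.7 -0.3]
 [-0.  -0.3]
 [-0.8 -1.9]
 [-0.6 -0.8]
 [-0.3  1.4]
 [ 1.3 -0.8]
 [ 0.2 -0.6]
 [ 0.2  0.7]]
bar [440.5  38.3 103. ] hinge [592.1  48.2 103. ] socket [574.3 107.2  52. ] knob [502.   17.3  80. ]
bar meas [441.4199789   -4.67792348 103.        ] [435.33287168  82.10717274 103.        ] [436.92685334  83.3131707  103.        ] [443.42257655  -1.03053132 103.        ] [443.2  -3.6 103. ] [437.7  80.3 103. ]
head [457.69096939 326.27045204 104.90322967] [460.1152509  327.55181476 107.        ] [455.49162348 322.69085409 107.        ]
stand S [array([434.6, 360.3,  30. ]), array([492.7, 349.7,  30. ]), array([437.8, 299.3,  30. ])]
stand D [array([429.1, 353.4,  30. ]), array([425.6, 299.7,  30. ]), array([481.5, 292.9,  30. ]), array([488. , 347.7,  30. ])]
foot hole [460.6675323  328.88383833  31.        ] [455.19427922 322.89344809  31.        ]
gA [536.81318642 344.70649938 100.16716354]
gB [425.32465935 408.5026667   99.46847749]
```

Run:
```python
from h import *
from scipy.spatial.transform import Rotation as Ro
s=r.sense();R=Ro.from_euler("xyz",s["tcp_rot"],degrees=True);print(R.as_matrix().round(3),s["time"],s["tool_pos"])
```

```text
[[-0.001 -0.94   0.342]
 [-0.001  0.342  0.94 ]
 [-1.     0.    -0.001]] 0.15 [204.87108867 563.49751421 238.4673638 ]
```

```bash
python3 -m jog '[[[0.138,-0.157,0.04],[0,0,-0.58],1],[[0.138,-0.157,0.04],[0,0,-0.58],1],[[0.138,-0.157,0.04],[0,0,-0.58],1],[[0.138,-0.157,0.04],[0,0,-0.58],1],[[0.138,-0.157,0.04],[0,0,-0.58],1]]' 20
```

```text
time: 0.57
tool_pos: [340.7, 408.6, 278.5]
tcp_rot: [-163.3, 90.0, -126.9]
ft_force: [0.9, 0.1, -0.5]
finger_gap: 85.3
```

```bash
python3 -m jog '[[[0.138,-0.157,0.04],[0,0,-0.577],1],[[0.138,-0.157,0.04],[0,0,-0.577],1],[[0.138,-0.157,0.04],[0,0,-0.577],1],[[0.138,-0.157,0.04],[0,0,-0.577],1],[[0.138,-0.157,0.04],[0,0,-0.577],1]]' 20
python3 -m jog '[[[0.003,0,0.002],[0,0,0],1],[[0.003,0,0.002],[0,0,0],1]]' 20
python3 - <<'E'
from h import *
s=r.sense();m=vision.camera_model("wrist");im=vision.snapshot("wrist")
cv2.imwrite("pics/w1.png",im[:,:,::-1]);np.save("w1.npy",m,allow_pickle=True);print(s)
E
```

```text
time: 0.98
tool_pos: [476.0, 254.7, 317.9]
tcp_rot: [155.8, 90.0, 159.1]
ft_force: [0.3, 0.5, -0.6]
finger_gap: 85.7
time: 1.15
tool_pos: [479.9, 254.7, 320.0]
tcp_rot: [10.3, 90.0, 13.8]
ft_force: [-0.8, -0.4, 0.3]
finger_gap: 85.7
{'time': 1.15, 'joint_pos': array([ 2.25505498e+01, -2.50442218e+00,  8.71861590e+01, -6.31789302e-03,
        9.52772857e+01,  1.90546906e+01]), 'qd': array([ 3.51929793, -0.54482803,  1.87364792,  0.98489901, -0.04210256,
        0.11137967]), 'joint_efforts': array([-2.34445252e+00, -4.80747449e+01, -5.12245059e+01, -4.68802974e-01,
        5.35986474e-03,  1.47582352e-02]), 'tool_pos': array([479.88114681, 254.66582368, 320.0062476 ]), 'tcp_rot': array([10.32701199, 89.95854247, 13.82228792]), 'ft_force': array([-0.81850699, -0.41890878,  0.27799286]), 'wrist_torque': array([ 0.00360153,  0.02998055, -0.02830699]), 'finger_gap': 85.7016452405787}
```

View pics/w1.png

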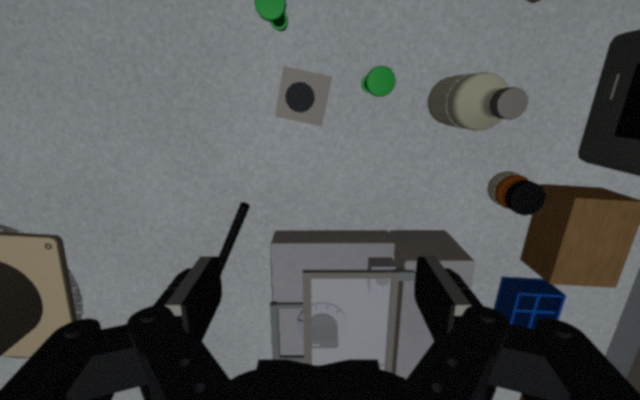

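Run:
```python
from h import *
m=np.load("w1.npy",allow_pickle=True).item(); im=cv2.imread("pics/w1.png")
g=im[85:112,285:316].astype(int).sum(2); mk=g<190
ys,xs=np.nonzero(mk); u=(xs.mean()+285,ys.mean()+85); print(u,mk.sum(),plane(m,u,107))
P=[(283,66),(331,76),(323,126),(276,116)]
q=[plane(m,a,30) for a in P];print(np.round(q,1),np.mean(q,0))
print("deck FL",plane(m,(272,243),50),plane(m,(272,232),0))
print("greens",plane(m,(380,82),100),plane(m,(270,5),100))
print("wash cap",plane(m,(509,102),150),"jar",plane(m,(522,196),60))
cv2.imwrite("pics/w1c.png",cv2.resize(im[220:380,255:490],None,fx=3.4,fy=3.4,interpolation=cv2.INTER_CUBIC))
```

```text
(np.float64(299.5378548895899), np.float64(97.31230283911673)) 634 [457.33956927 327.52340998 107.        ]
[[432.2 361.2  30. ]
 [490.1 353.6  30. ]
 [484.4 294.1  30. ]
 [425.2 302.7  30. ]] [457.96686701 327.90445248  30.        ]
deck FL [426.24650869 139.22358767  50.        ] [419.86844526 133.32656464   0.        ]
greens [537.35845996 347.19221783 100.        ] [425.27691066 409.42085006 100.        ]
wash cap [644.09444837 335.29025526 150.        ] jar [736.08032868 226.63911155  60.        ]
```

View pics/w1c.png

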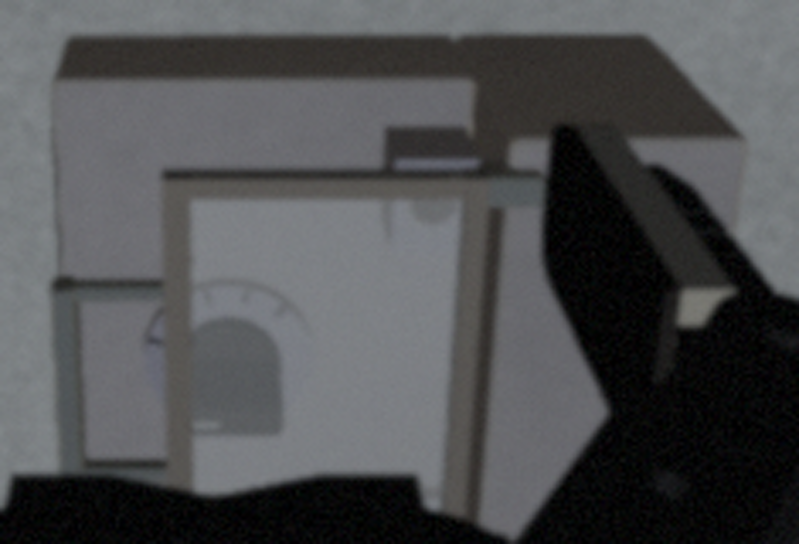

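Run:
```python
from h import *
from scipy.optimize import least_squares
m=np.load("w1.npy",allow_pickle=True).item()
c=lambda u,v:((u+.5)/3.4-.5+255,(v+.5)/3.4-.5+220)
obs=[((58,78),(-90,100,50)),((745,138),(163,100,100)),((509,138),(78,100,100)),((475,80),(78,100,50)),((163,175),(-44,87,105.5)),((433,207),(58,60,77)),((390,158),(42,80,77)),((650,37),(163,100,0)),((65,37),(-90,100,0)),((54,284),(-85,42,105))]
def W(p,P):
    k,s=np.cos(p[2]),np.sin(p[2]);return np.array([p[0]+k*P[0]-s*P[1],p[1]+s*P[0]+k*P[1],P[2]])
def res(p): return np.ravel([proj(m,W(p,P))[0]-c(*u) for u,P in obs])
f=least_squares(res,[520,43,.06],loss="soft_l1");print(f.x,np.degrees(f.x[2]));print(res(f.x).reshape(-1,2).round(1))
for n,P in dict(bar=(-80,0,103),hinge=(72,0,103),sock=(58,60,52),knob=(-20,-25,80)).items():print(n,W(f.x,P).round(1))
print("sock direct",plane(m,c(433,207),77))
```

```text
[5.17693468e+02 4.52070744e+01 5.56412027e-02] 3.1880060831755355
[[-2.7 -0.3]
 [ 2.4  0.9]
 [ 0.4  0.5]
 [ 0.9 -0.3]
 [-0.7  1.3]
 [ 0.2 -0.4]
 [ 1.2  0. ]
 [-0.6 -1.8]
 [-0.  -2.6]
 [-1.9  1.6]]
bar [437.8  40.8 103. ]
hinge [589.6  49.2 103. ]
sock [572.3 108.3  52. ]
knob [499.1  19.1  80. ]
sock direct [572.14879149 107.69393612  77.        ]
```

```bash
python3 -m jog '[[[-0.041,-0.215,-0.12],[0,0,0],-0.34],[[-0.041,-0.215,-0.12],[0,0,0],-0.34],[[-0.041,-0.215,-0.12],[0,0,0],-0.34],[[-0.041,-0.215,-0.12],[0,0,0],-0.34],[[-0.041,-0.215,-0.12],[0,0,0],-0.34]]' 20
python3 -m jog '[[[-0.007,-0.035,-0.02],[0,0,0],-0.34],[[-0.007,-0.035,-0.02],[0,0,0],-0.34]]' 20
python3 - <<'E'
from h import *
s=r.sense();m=vision.camera_model("wrist");im=vision.snapshot("wrist")
cv2.imwrite("pics/w2.png",im[:,:,::-1]);np.save("w2.npy",m,allow_pickle=True);print(s["tool_pos"],s["tcp_rot"],s["finger_gap"],s["joint_pos"].round(1))
E
```

```text
time: 1.62
tool_pos: [442.4, 77.4, 217.8]
tcp_rot: [153.2, 90.0, 157.2]
ft_force: [0.3, -0.7, 0.4]
finger_gap: 28.6
time: 1.78
tool_pos: [432.6, 38.8, 193.9]
tcp_rot: [-171.5, 89.5, -167.9]
ft_force: [-1.1, -0.7, 0.0]
finger_gap: 28.3
[432.61000918  38.80805743 193.92556203] [-171.53416905   89.5065043  -167.85235258] 28.284567572035947 [-1.500e+00 -1.720e+01  1.133e+02 -1.000e-01  8.440e+01 -5.200e+00]
```

View pics/w2.png

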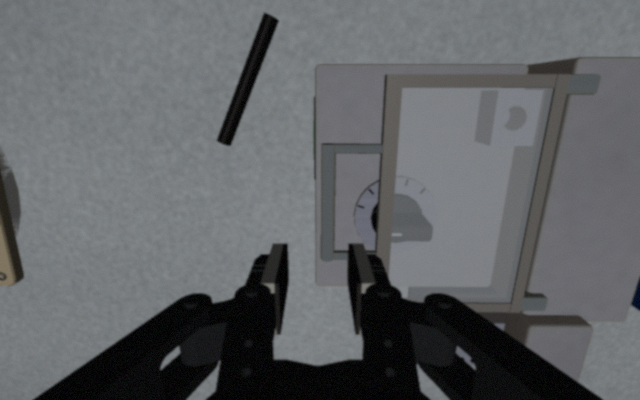

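Run:
```python
from h import *
from scipy.optimize import least_squares
im=cv2.imread("pics/w2.png");cv2.imwrite("pics/w2c.png",cv2.resize(im[50:320,300:640],None,fx=2.2,fy=2.2,interpolation=cv2.INTER_CUBIC))
s=r.sense();print(s["tool_pos"],s["time"])
from scipy.spatial.transform import Rotation as Ro
print(Ro.from_euler("xyz",s["tcp_rot"],degrees=True).as_matrix().round(3))
```

```text
[434.08342049  40.98869325 196.15789587] 1.8333
[[-0.006 -0.064  0.998]
 [-0.     0.998  0.064]
 [-1.     0.    -0.006]]
```

View pics/w2c.png

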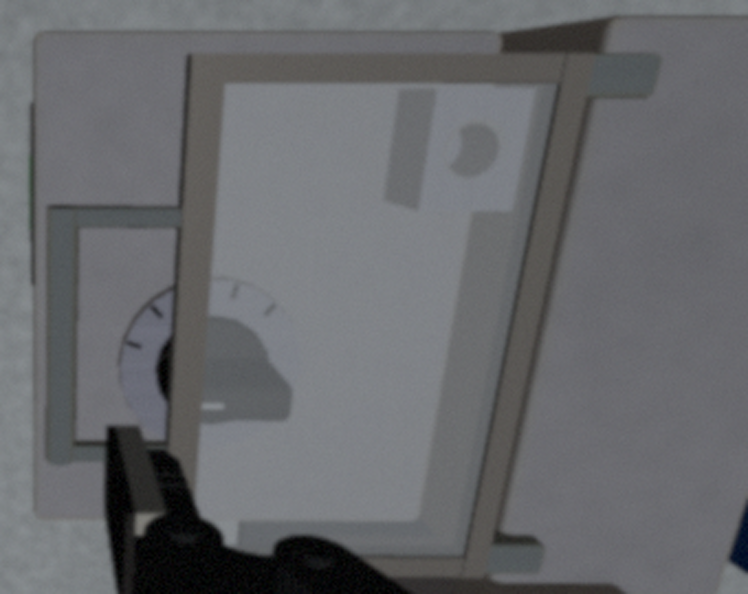

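Run:
```python
from h import *
from scipy.optimize import least_squares
m=np.load("w2.npy",allow_pickle=True).item()
c=lambda u,v:((u+.5)/2.2-.5+300,(v+.5)/2.2-.5+50)
obs=[((35,33),(-90,100,50)),((34,518),(-90,-100,50)),((473,150),(58,60,77)),((188,55),(-44,87,105.5)),((612,16),(78,100,100))]
def W(p,P):
    k,s=np.cos(p[2]),np.sin(p[2]);return np.array([p[0]+k*P[0]-s*P[1],p[1]+s*P[0]+k*P[1],P[2]])
def res(p): return np.ravel([proj(m,W(p,P))[0]-c(*u) for u,P in obs])
f=least_squares(res,[520,43,.06],loss="soft_l1");print(f.x,np.degrees(f.x[2]));print(res(f.x).reshape(-1,2).round(1))
for n,P in dict(bar=(-80,0,103),hinge=(72,0,103),sock=(58,60,52),knob=(-20,-25,80)).items():print(n,W(f.x,P).round(1))
print("bar ends",plane(m,c(62,205),103),plane(m,c(61,463),103), "bar mid", plane(m,c(62,330),105))
print("sock",plane(m,c(473,150),77)); print("cover c",plane(m,c(188,55),105.5))
```

```text
[5.18188512e+02 4.44141011e+01 6.15971650e-02] 3.5292575838282683
[[-1.4 -2.2]
 [-0.9  1.9]
 [ 0.3  0.3]
 [ 0.4  2.2]
 [ 0.5 -1. ]]
bar [438.3  39.5 103. ]
hinge [590.1  48.8 103. ]
sock [572.4 107.9  52. ]
knob [499.8  18.2  80. ]
bar ends [435.747239    84.43106229 103.        ] [441.88914065  -3.56487224 103.        ] bar mid [438.6216471   44.85221745 105.        ]
sock [572.10601592 108.08177744  77.        ]
cover c [468.50376649 129.79847387 105.5       ]
```

```bash
python3 -m jog '[[[0.0045,-0.001,-0.04],[0,0,0],-0.34],[[0.0045,-0.001,-0.075],[0,0,0],-0.34],[[0.0045,-0.001,-0.092],[0,0,0],-0.34],[[0.0045,-0.001,-0.092],[0,0,0],-0.34]]' 20
python3 - <<'E'
from h import *
cv2.imwrite("pics/w3.png",vision.snapshot("wrist")[:,:,::-1]);print(r.sense()["tool_pos"])
E
```

```text
time: 2.17
tool_pos: [438.1, 43.1, 103.1]
tcp_rot: [169.8, 89.6, 173.7]
ft_force: [-0.9, 0.1, 0.8]
finger_gap: 28.5
[439.69746468  42.87152985 105.79326584]
```

View pics/w3.png

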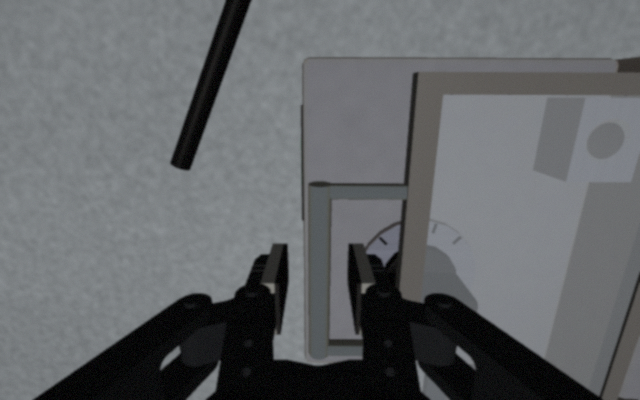

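```bash
python3 -m jog '[[[0,-0.001,-0.003],[0,0,0],-0.9],[[0,-0.001,-0.003],[0,0,0],-0.9],[[0,-0.001,-0.003],[0,0,0],-0.9],[[0,-0.001,-0.003],[0,0,0],-0.9]]' 20
python3 -c "
from bench import r
s=r.sense();print(s['tool_pos'],s['ft_force'],s['finger_gap'],s['time'])"
```

```text
time: 2.55
tool_pos: [439.2, 41.1, 105.8]
tcp_rot: [169.1, 89.7, 172.9]
ft_force: [-21.4, 1.9, 12.9]
finger_gap: 9.0
[439.1750579   41.12756732 105.84622871] [-21.37654088   1.86011435  12.89219505] 9.00463842241408 2.55
```

Run:
```python
import numpy as np
y=np.radians(3.5);d=.037;t=0
B=lambda t:np.array([152*(1-np.cos(t))*np.cos(y),152*(1-np.cos(t))*np.sin(y),152*np.sin(t)])/1000
for k in range(12):
    print(round(t,3),[list((B(t+d*i)-B(t)).round(4)) for i in range(1,6)]);t+=5*d
```

```text
0 [[np.float64(0.0001), np.float64(0.0), np.float64(0.0056)], [np.float64(0.0004), np.float64(0.0), np.float64(0.0112)], [np.float64(0.0009), np.float64(0.0001), np.float64(0.0168)], [np.float64(0.0017), np.float64(0.0001), np.float64(0.0224)], [np.float64(0.0026), np.float64(0.0002), np.float64(0.028)]]
0.185 [[np.float64(0.0011), np.float64(0.0001), np.float64(0.0055)], [np.float64(0.0025), np.float64(0.0002), np.float64(0.011)], [np.float64(0.004), np.float64(0.0002), np.float64(0.0164)], [np.float64(0.0057), np.float64(0.0004), np.float64(0.0217)], [np.float64(0.0077), np.float64(0.0005), np.float64(0.027)]]
0.37 [[np.float64(0.0021), np.float64(0.0001), np.float64(0.0052)], [np.float64(0.0044), np.float64(0.0003), np.float64(0.0103)], [np.float64(0.0069), np.float64(0.0004), np.float64(0.0154)], [np.float64(0.0096), np.float64(0.0006), np.float64(0.0203)], [np.float64(0.0125), np.float64(0.0008), np.float64(0.0251)]]
0.555 [[np.float64(0.003), np.float64(0.0002), np.float64(0.0047)], [np.float64(0.0063), np.float64(0.0004), np.float64(0.0093)], [np.float64(0.0096), np.float64(0.
[... 1983 characters left out ...]
p.float64(0.0275), np.float64(0.0017), np.float64(-0.0052)]]
1.85 [[np.float64(0.0054), np.float64(0.0003), np.float64(-0.0016)], [np.float64(0.0107), np.float64(0.0007), np.float64(-0.0035)], [np.float64(0.0159), np.float64(0.001), np.float64(-0.0055)], [np.float64(0.021), np.float64(0.0013), np.float64(-0.0078)], [np.float64(0.0261), np.float64(0.0016), np.float64(-0.0102)]]
2.035 [[np.float64(0.005), np.float64(0.0003), np.float64(-0.0026)], [np.float64(0.0098), np.float64(0.0006), np.float64(-0.0054)], [np.float64(0.0146), np.float64(0.0009), np.float64(-0.0084)], [np.float64(0.0193), np.float64(0.0012), np.float64(-0.0115)], [np.float64(0.0238), np.float64(0.0015), np.float64(-0.0148)]]
```

```bash
python3 -m jog '[[[-0.0005,0,0.0056],[0,0,0],-0.9],[[-0.0006,0,0.0112],[0,0,0],-0.9],[[-0.0001,0,0.0168],[0,0,0],-0.9],[[0.0007,0,0.0224],[0,0,0],-0.9],[[0.0016,0,0.028],[0,0,0],-0.9]]' 20
```

```text
time: 2.97
tool_pos: [441.2, 41.2, 132.9]
tcp_rot: [161.6, 89.7, 165.4]
ft_force: [-10.4, 3.3, -2.2]
finger_gap: 8.8
```

```bash
python3 -m jog '[[[0.0009,0,0.0055],[0,0,0],-0.9],[[0.002,0,0.011],[0,0,0],-0.9],[[0.0035,0,0.0164],[0,0,0],-0.9],[[0.0052,0,0.0217],[0,0,0],-0.9],[[0.0072,0.0002,0.027],[0,0,0],-0.9]]'
python3 -m jog '[[[0.0021,0.0001,0.0052],[0,0,0],-0.9],[[0.0044,0.0002,0.0103],[0,0,0],-0.9],[[0.0069,0.0003,0.0154],[0,0,0],-0.9],[[0.0096,0.0005,0.0203],[0,0,0],-0.9],[[0.0125,0.0006,0.0251],[0,0,0],-0.9]]'
```

```text
time: 3.38
tool_pos: [448.3, 41.6, 160.2]
tcp_rot: [158.1, 89.7, 161.9]
ft_force: [-12.0, 3.3, -0.4]
finger_gap: 8.8
time: 3.8
tool_pos: [460.0, 42.3, 185.6]
tcp_rot: [163.0, 89.6, 166.8]
ft_force: [-19.7, 4.0, 5.7]
finger_gap: 8.9
```

```bash
python3 -m jog '[[[0.0022,0.0001,0.0048],[0,0,0],-0.9],[[0.005,0.0003,0.0095],[0,0,0],-0.9],[[0.0083,0.0004,0.0141],[0,0,0],-0.9],[[0.0119,0.0006,0.0186],[0,0,0],-0.9],[[0.0156,0.0008,0.0229],[0,0,0],-0.9]]'
python3 -m jog '[[[0.0039,0.0002,0.0041],[0,0,0],-0.9],[[0.0079,0.0004,0.008],[0,0,0],-0.9],[[0.012,0.0006,0.0118],[0,0,0],-0.9],[[0.0163,0.0008,0.0154],[0,0,0],-0.9],[[0.0207,0.001,0.0189],[0,0,0],-0.9]]'
```

```text
time: 4.22
tool_pos: [476.5, 43.3, 209.4]
tcp_rot: [151.3, 89.7, 155.1]
ft_force: [-15.8, 4.8, 8.6]
finger_gap: 8.7
time: 4.63
tool_pos: [497.6, 44.6, 230.0]
tcp_rot: [133.5, 89.8, 137.3]
ft_force: [-20.1, 4.6, 17.9]
finger_gap: 8.9
```

```bash
python3 -m jog '[[[0.0039,0.0003,0.0038],[0,0,0],-0.9],[[0.0082,0.0005,0.0073],[0,0,0],-0.9],[[0.013,0.0007,0.0106],[0,0,0],-0.9],[[0.0179,0.0009,0.0134],[0,0,0],-0.9],[[0.0228,0.001,0.016],[0,0,0],-0.9]]'
python3 -m jog '[[[0.0051,0.0003,0.0026],[0,0,0],-0.9],[[0.0102,0.0006,0.005],[0,0,0],-0.9],[[0.0155,0.0008,0.0072],[0,0,0],-0.9],[[0.0208,0.001,0.0093],[0,0,0],-0.9],[[0.0261,0.0012,0.0111],[0,0,0],-0.9]]'
```

```text
time: 5.05
tool_pos: [521.8, 46.0, 246.5]
tcp_rot: [58.4, 89.8, 62.3]
ft_force: [-13.0, 7.2, 12.9]
finger_gap: 8.7
time: 5.47
tool_pos: [548.7, 47.6, 258.2]
tcp_rot: [36.8, 89.7, 40.7]
ft_force: [-7.8, 9.1, 11.2]
finger_gap: 8.0
```

```bash
python3 -m jog '[[[0.0054,0.0008,0.0016],[0,0,0],-0.9],[[0.0109,0.0014,0.0031],[0,0,0],-0.9],[[0.0164,0.0018,0.0042],[0,0,0],-0.9],[[0.022,0.0022,0.005],[0,0,0],-0.9],[[0.0276,0.0027,0.0056],[0,0,0],-0.9]]'
python3 -m jog '[[[0.0056,0.0003,0.0004],[0,0,0],-0.9],[[0.0112,0.0007,0.0006],[0,0,0],-0.9],[[0.0168,0.001,0.0006],[0,0,0],-0.9],[[0.0224,0.0014,0.0004],[0,0,0],-0.9],[[0.028,0.0017,0],[0,0,0],-0.9]]'
python3 -m jog '[[[0.0056,0.0003,-0.0006],[0,0,0],-0.9],[[0.0111,0.0007,-0.0015],[0,0,0],-0.9],[[0.0166,0.001,-0.0025],[0,0,0],-0.9],[[0.0221,0.0014,-0.0038],[0,0,0],-0.9],[[0.0275,0.0017,-0.0052],[0,0,0],-0.9]]'
```

```text
time: 5.88
tool_pos: [577.0, 49.7, 264.3]
tcp_rot: [15.9, 89.6, 19.7]
ft_force: [-5.0, 4.6, 10.5]
finger_gap: 7.3
time: 6.3
tool_pos: [605.7, 51.5, 264.9]
tcp_rot: [11.9, 89.5, 15.7]
ft_force: [-3.4, 5.1, 10.7]
finger_gap: 5.7
time: 6.72
tool_pos: [633.8, 53.1, 260.1]
tcp_rot: [8.5, 89.4, 12.3]
ft_force: [-0.1, 5.7, 10.2]
finger_gap: 4.7
```

```bash
python3 -m jog '[[[0,0,0],[0,0,0],-0.5],[[0.001,0,-0.003],[0,0,0],-0.5],[[0.002,0,-0.008],[0,0,0],-0.5],[[0.004,0,-0.012],[0,0,0],-0.5],[[0.009,0.0005,-0.013],[0,0,0],-0.5]]' 20
python3 - <<'E'
from h import *
for n in ("side","wrist"): cv2.imwrite(f"pics/{n}4.png",vision.snapshot(n)[:,:,::-1])
a=cv2.imread("pics/side4.png")[110:260,220:420]; cv2.imwrite("pics/side4c.png",cv2.resize(a,None,fx=4,fy=4,interpolation=cv2.INTER_CUBIC))
s=r.sense();print(s["tool_pos"],s["ft_force"],s["finger_gap"])
E
```

```text
time: 7.13
tool_pos: [639.4, 51.5, 239.6]
tcp_rot: [179.3, 89.9, -176.9]
ft_force: [-3.5, 0.1, -1.1]
finger_gap: 21.1
[639.97794386  51.45251549 239.6759803 ] [-0.25522957  0.31159498 -0.84980635] 21.63723376800329
```

View pics/side4c.png

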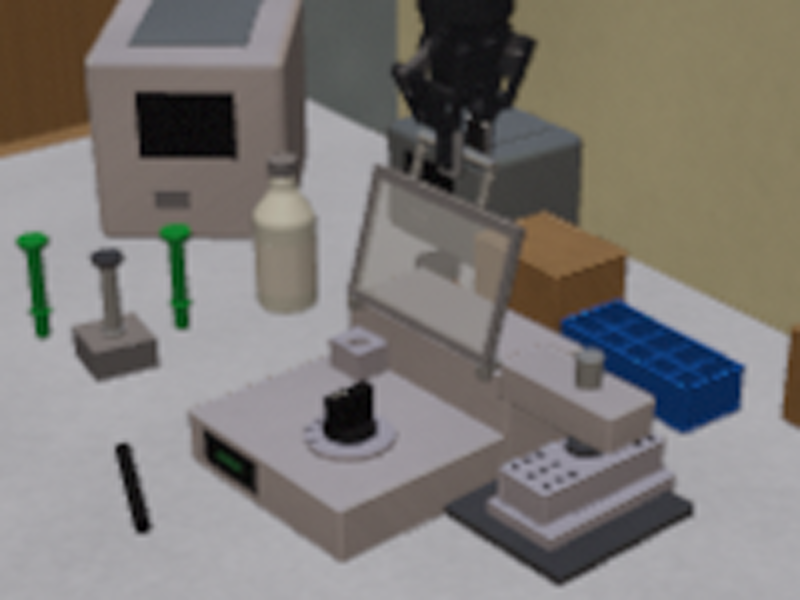

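View pics/wrist4.png

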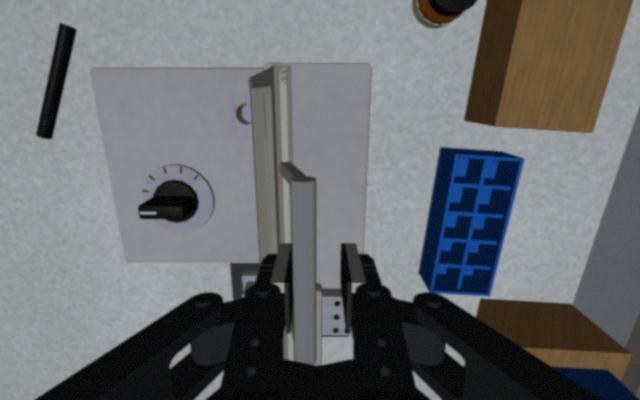

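```bash
cat > kin.py <<'E'
import numpy as np
from scipy.optimize import least_squares
D=[(7.515,85.332,65.122,204.8,563.37,238.2),(-2.504,87.186,22.55,479.88,254.67,320.0)]
from bench import r
s=r.sense();q=s["joint_pos"];t=s["tool_pos"];print(q.round(2),t.round(1),s["time"],s["tcp_rot"])
E
python3 kin.py
python3 -m jog '[[[0.0045,0.0003,0],[0,0,0],-0.5],[[0.009,0.0006,0],[0,0,0],-0.5],[[0.0135,0.0009,0],[0,0,0],-0.5],[[0.018,0.0012,0],[0,0,0],-0.5],[[0.022,0.0015,0],[0,0,0],-0.5]]'
python3 kin.py
```

```text
[ 2.000e-02  1.404e+01  7.783e+01 -0.000e+00  8.823e+01 -3.700e+00] [640.   51.5 239.7] 7.2333 [ 176.48849521   89.89633492 -179.79216855]
time: 7.65
tool_pos: [662.2, 52.9, 240.2]
tcp_rot: [177.9, 89.9, -178.3]
ft_force: [-4.4, -0.0, -3.5]
finger_gap: 21.1
[ 0.15 17.48 73.72 -0.   88.89 -3.57] [662.2  52.9 240.2] 7.65 [ 177.94335618   89.91503505 -178.33675461]
```

```bash
cat > kin2.py <<'E'
import numpy as np
from scipy.optimize import least_squares
D=np.array([(7.515,85.332,204.8,563.37,238.2),(-2.504,87.186,479.88,254.67,320.0),(14.04,77.83,640,51.5,239.7),(17.48,73.72,662.2,52.9,240.2),(-17.2,113.3,432.6,38.8,193.9)])
j2=np.radians(D[:,0]);s=np.radians(D[:,0]+D[:,1]);rr=np.sqrt(D[:,2]**2+D[:,3]**2-51**2)
def f(p):
    a,L,A,B,d=p
    return np.r_[a+L*np.sin(j2)+A*np.sin(s)+B*np.cos(s)-rr,d+L*np.cos(j2)+A*np.cos(s)-B*np.sin(s)-D[:,4]]
o=least_squares(f,[100,400,400,0,200]);print(o.x,f(o.x).round(1))
E
python3 kin2.py
```

```text
[-7.26249048e-02  3.72044332e+02  5.52633872e+02  7.48105838e+01
 -2.84036339e+01] [-0.4 -0.   0.   0.3  0.1  0.1  0.   0.  -0.1 -0. ]
```

```bash
cat > rot.py <<'E'
import numpy as np
from scipy.spatial.transform import Rotation as Ro
from bench import r
def target(phi,dep,left=True):
    p,d=np.radians(phi),np.radians(dep)
    x=np.array([np.cos(d)*np.cos(p),np.cos(d)*np.sin(p),-np.sin(d)])
    t=np.array([-np.sin(p),np.cos(p),0]);z=t if left else -t
    return Ro.from_matrix(np.c_[x,np.cross(z,x),z])
def show(phi,dep,left=True):
    s=r.sense();C=Ro.from_euler("xyz",s["tcp_rot"],degrees=True)
    v=(target(phi,dep,left)*C.inv()).as_rotvec();print("t",s["time"],"pos",s["tool_pos"].round(1),"rotvec",v.round(3),"deg",np.degrees(np.linalg.norm(v)).round(1),"gap",s["finger_gap"].round(1),"F",s["ft_force"].round(1),"q",s["joint_pos"].round(1));return C
if __name__=="__main__":
    import sys; show(float(sys.argv[1]),float(sys.argv[2]),len(sys.argv)<4)
E
python3 rot.py 30 50; python3 rot.py 30 50 r
```

```text
Traceback (most recent call last):
  File "rot.py", line 13, in <module>
    import sys; show(float(sys.argv[1]),float(sys.argv[2]),len(sys.argv)<4)
                ~~~~^^^^^^^^^^^^^^^^^^^^^^^^^^^^^^^^^^^^^^^^^^^^^^^^^^^^^^^
  File "rot.py", line 11, in show
    v=(target(phi,dep,left)*C.inv()).as_rotvec();print("t",s["time"],"pos",s["tool_pos"].round(1),"rotvec",v.round(3),"deg",np.degrees(np.linalg.norm(v)).round(1),"gap",s["finger_gap"].round(1),"F",s["ft_force"].round(1),"q",s["joint_pos"].round(1));return C
                                                                                                                                                                         ^^^^^^^^^^^^^^^^^^^^^
AttributeError: 'float' object has no attribute 'round'
Traceback (most recent call last):
  File "rot.py", line 13, in <module>
    import sys; show(float(sys.argv[1]),float(sys.argv[2]),len(sys.argv)<4)
                ~~~~^^^^^^^^^^^^^^^^^^^^^^^^^^^^^^^^^^^^^^^^^^^^^^^^^^^^^^^
  File "rot.py", line 11, in show
    v=(target(phi,dep,left)*C.inv()).as_rotvec();print("t",s["time"],"pos",s["tool_pos"].round(1),"rotvec",v.round(3),"deg",np.degrees(np.linalg.norm(v)).round(1),"gap",s["finger_gap"].round(1),"F",s["ft_force"].round(1),"q",s["joint_pos"].round(1));return C
                                                                                                                                                                         ^^^^^^^^^^^^^^^^^^^^^
AttributeError: 'float' object has no attribute 'round'
```

```bash
sed -i 's/s\["finger_gap"\].round(1)/round(s["finger_gap"],1)/' rot.py; python3 rot.py 30 50; python3 rot.py 30 50 r
```

```text
t 7.65 pos [662.2  52.9 240.2] rotvec [-0.389 -0.732  1.934] deg 120.6 gap 21.1 F [-4.4 -0.  -3.5] q [ 0.2 17.5 73.7 -0.  88.9 -3.6]
t 7.65 pos [662.2  52.9 240.2] rotvec [ 0.647 -0.348 -1.065] deg 74.1 gap 21.1 F [-4.4 -0.  -3.5] q [ 0.2 17.5 73.7 -0.  88.9 -3.6]
```

```bash
python3 -m jog '[[[0,0,0.036],[0,0,0],-0.5],[[-0.01,0.005,0.06],[-0.019,-0.037,0.097],-0.5],[[-0.045,0.025,0.065],[-0.039,-0.073,0.193],0],[[-0.08,0.045,0.065],[-0.062,-0.117,0.309],0],[[-0.112,0.065,0.06],[-0.086,-0.161,0.425],0]]'
python3 rot.py 30 50
```

```text
time: 8.07
tool_pos: [551.3, 118.8, 304.6]
tcp_rot: [-43.0, 79.2, -14.8]
ft_force: [-0.9, 1.1, 1.1]
finger_gap: 42.8
t 8.0667 pos [551.3 118.8 304.6] rotvec [-0.311 -0.564  1.504] deg 93.7 gap 42.8 F [-0.9  1.1  1.1] q [  9.8  -8.3  94.9  -4.5  83.6 -18.4]
```

```bash
python3 -m jog '[[[-0.014,0.018,-0.01],[-0.024,-0.043,0.114],0],[[-0.028,0.036,-0.02],[-0.047,-0.086,0.229],0],[[-0.042,0.054,-0.03],[-0.071,-0.129,0.343],0],[[-0.056,0.072,-0.04],[-0.094,-0.171,0.457],0],[[-0.07,0.09,-0.05],[-0.118,-0.214,0.572],0]]'
python3 -m jog '[[[-0.014,0.018,-0.015],[-0.024,-0.043,0.114],0],[[-0.028,0.036,-0.03],[-0.047,-0.086,0.229],0],[[-0.042,0.054,-0.05],[-0.071,-0.129,0.343],0],[[-0.056,0.072,-0.07],[-0.094,-0.171,0.457],0],[[-0.07,0.09,-0.09],[-0.118,-0.214,0.572],0]]'
python3 rot.py 30 50
```

```text
time: 8.48
tool_pos: [480.7, 209.6, 252.8]
tcp_rot: [-61.0, 66.3, 0.9]
ft_force: [0.6, 0.9, -0.1]
finger_gap: 42.6
time: 8.9
tool_pos: [410.4, 300.1, 162.7]
tcp_rot: [-78.7, 55.3, 18.2]
ft_force: [0.8, 0.1, 0.7]
finger_gap: 42.5
t 8.9 pos [410.4 300.1 162.7] rotvec [-0.072 -0.133  0.362] deg 22.5 gap 42.5 F [0.8 0.1 0.7] q [ 38.3 -35.7 136.3 -15.4  47.5 -51.5]
```

```bash
python3 -m jog '[[[0.009,0.005,-0.005],[-0.022,-0.041,0.113],0],[[0.018,0.01,-0.015],[-0.045,-0.083,0.226],0],[[0.018,0.01,-0.027],[-0.072,-0.133,0.34],0],[[0.018,0.01,-0.038],[-0.072,-0.133,0.362],0]]' 60
python3 rot.py 30 50
python3 - <<'E'
from h import *
s=r.sense();m=vision.camera_model("wrist");im=vision.snapshot("wrist")
cv2.imwrite("pics/w5.png",im[:,:,::-1]);np.save("w5.npy",m,allow_pickle=True);print(s["tool_pos"],s["time"])
E
```

```text
time: 9.23
tool_pos: [429.4, 308.9, 124.7]
tcp_rot: [-90.3, 50.0, 29.7]
ft_force: [0.2, -0.2, -0.5]
finger_gap: 42.8
t 9.2333 pos [429.4 308.9 124.7] rotvec [0.003 0.002 0.001] deg 0.2 gap 42.8 F [ 0.2 -0.2 -0.5] q [ 30.6 -35.4 142.4  -1.1  32.9 -88.7]
[429.36776979 308.91866397 124.71502412] 9.2333
```

View pics/w5.png

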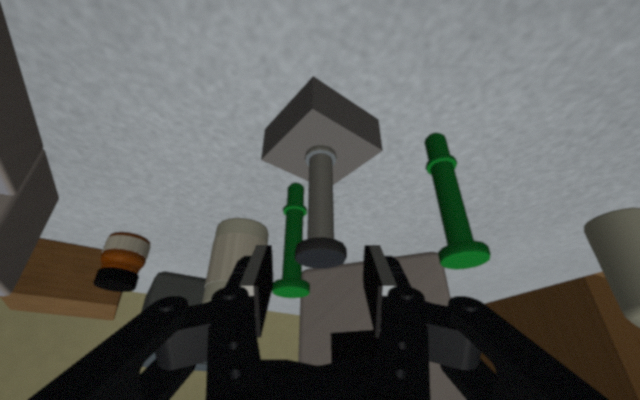

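```bash
cat > kin2.py <<'E'
import numpy as np
from scipy.optimize import least_squares
D=np.array([(7.515,85.332,204.8,563.37,238.2,180),(-2.504,87.186,479.88,254.67,320.0,180),(14.04,77.83,640,51.5,239.7,180),(17.48,73.72,662.2,52.9,240.2,180),(-17.2,113.3,432.6,38.8,193.9,180),(-35.4,142.4,429.4,308.9,124.7,140)])
j2=np.radians(D[:,0]);s=np.radians(D[:,0]+D[:,1]);rr=np.sqrt(D[:,2]**2+D[:,3]**2-51**2);t=np.radians(D[:,5])
def f(p):
    L,A,B,d,T=p
    return np.r_[L*np.sin(j2)+A*np.sin(s)+B*np.cos(s)+T*np.sin(t)-rr,d+L*np.cos(j2)+A*np.cos(s)-B*np.sin(s)+T*np.cos(t)-D[:,4]]
o=least_squares(f,[372,552,75,270,300]);p=o.x;print(p,f(p).round(1))
def ik(r,z,tilt,p=p):
    L,A,B,d,T=p;t=np.radians(tilt)
    g=lambda q:[L*np.sin(q[0])+A*np.sin(q[0]+q[1])+B*np.cos(q[0]+q[1])+T*np.sin(t)-r,d+L*np.cos(q[0])+A*np.cos(q[0]+q[1])-B*np.sin(q[0]+q[1])+T*np.cos(t)-z]
    q=least_squares(g,[-.4,2.2]);a=np.degrees(q.x);return a[0].round(1),a[1].round(1),(tilt-a.sum()).round(1),q.cost.round(3)
if __name__=="__main__":
    for tl in (140,145,150,155):
        print(tl,"pick",ik(560,62.5,tl),"lift",ik(560,110,tl),"over sock",ik(580,140,tl),"sock",ik(580,109,tl),"prepick",ik(527,125,tl))
E
python3 kin2.py
```

```text
[372.03531598 552.53327115  67.05939392 325.76722613 362.14335707] [-0.1 -0.8  0.3  0.4  0.9 -0.4 -0.2 -0.3 -0.2 -0.3 -0.3  1.2]
140 pick (np.float64(-17.7), np.float64(138.5), np.float64(19.2), np.float64(0.0)) lift (np.float64(-24.8), np.float64(137.6), np.float64(27.2), np.float64(0.0)) over sock (np.float64(-23.9), np.float64(133.5), np.float64(30.4), np.float64(0.0)) sock (np.float64(-20.3), np.float64(134.5), np.float64(25.7), np.float64(0.0)) prepick (np.float64(-35.0), np.float64(142.3), np.float64(32.7), np.float64(0.0))
145 pick (np.float64(-15.5), np.float64(134.3), np.float64(26.2), np.float64(0.0)) lift (np.float64(-21.6), np.float64(133.1), np.float64(33.5), np.float64(0.0)) over sock (np.float64(-20.7), np.float64(129.0), np.float64(36.7), np.float64(0.0)) sock (np.float64(-17.5), np.float64(130.1), np.float64(32.3), np.float64(0.0)) prepick (np.float64(-30.8), np.float64(137.6), np.float64(38.2), np.float64(0.0))
150 pick (np.float64(-12.7), np.float64(129.9), np.float64(32.7), np.float64(0.0)) lift (np.float64(-18.1), np.float64(128.5), np.float64(39.6), np.float64(0.0)) over sock (np.float64(-17.0), np.float64(124.3), np.float64(42.7), np.float64(0.0)) sock (np.float64(-14.2), np.float64(125.6), np.float64(38.6), np.float64(0.0)) prepick (np.float64(-26.3), np.float64(132.8), np.float64(43.6), np.float64(0.0))
155 pick (np.float64(-9.4), np.float64(125.3), np.float64(39.0), np.float64(0.0)) lift (np.float64(-14.2), np.float64(123.8), np.float64(45.4), np.float64(0.0)) over sock (np.float64(-13.1), np.float64(119.5), np.float64(48.6), np.float64(0.0)) sock (np.float64(-10.6), np.float64(120.8), np.float64(44.7), np.float64(0.0)) prepick (np.float64(-21.8), np.float64(127.9), np.float64(48.9), np.float64(0.0))
```

```bash
python3 -m jog '[[[0.012,0.008,-0.02],[0,0,0],0],[[0.02,0.013,-0.042],[0,0,0],0],[[0.027,0.018,-0.062],[0,0,0],0],[[0.027,0.018,-0.062],[0,0,0],0]]' 60
python3 rot.py 30 50
python3 - <<'E'
from h import *
cv2.imwrite("pics/w6.png",vision.snapshot("wrist")[:,:,::-1])
a=vision.snapshot("scene")[:,:,::-1][150:330,260:500];cv2.imwrite("pics/s6.png",cv2.resize(a,None,fx=3.2,fy=3.2,interpolation=cv2.INTER_CUBIC))
E
```

```text
time: 9.62
tool_pos: [454.4, 325.5, 56.9]
tcp_rot: [-90.0, 50.7, 29.5]
ft_force: [-1.0, -0.4, -1.2]
finger_gap: 42.7
t 9.6167 pos [454.4 325.5  56.9] rotvec [ 0.006 -0.01   0.009] deg 0.8 gap 42.7 F [-1.  -0.4 -1.2] q [ 31.  -17.7 138.6  -2.8  19.8 -86.3]
```

View pics/w6.png

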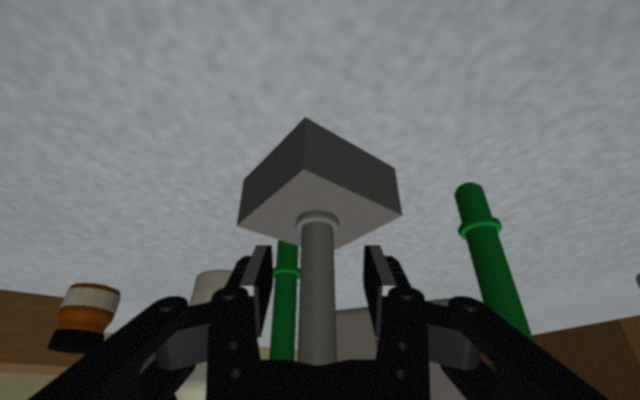

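View pics/s6.png

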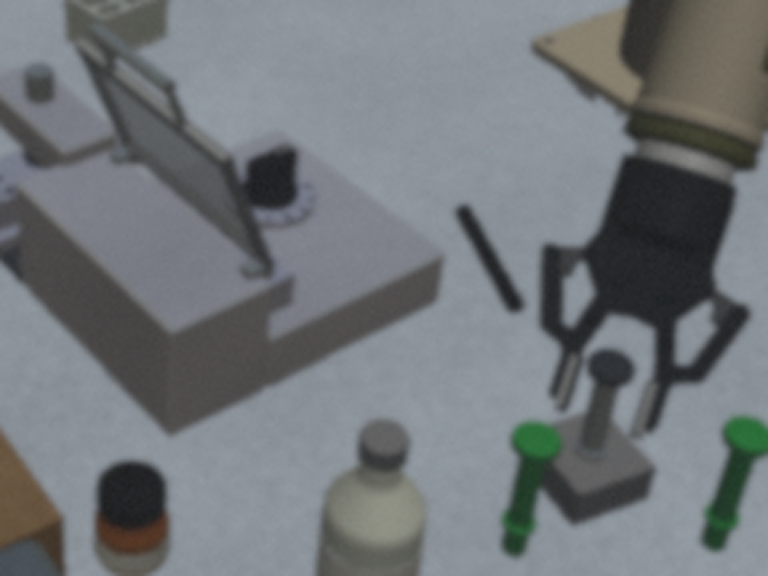

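```bash
python3 rot.py 30 50; python3 -m jog '[[[0,0,0],[0,0,0],-0.9],[[0,0,0],[0,0,0],-0.9],[[0,0,0],[0,0,0],-0.9],[[0,0,0],[0,0,0],-0.9]]' 60
python3 rot.py 30 50
```

```text
t 9.7167 pos [455.2 326.1  60.8] rotvec [ 0.004 -0.006  0.008] deg 0.6 gap 42.8 F [-0.4 -0.2 -0.3] q [ 31.  -18.2 138.6  -2.7  20.1 -86.4]
time: 10.05
tool_pos: [456.7, 326.9, 64.0]
tcp_rot: [-90.1, 50.0, 29.5]
ft_force: [-0.7, -0.9, 6.8]
finger_gap: 13.6
t 10.05 pos [456.7 326.9  64. ] rotvec [0.001 0.    0.007] deg 0.4 gap 13.6 F [-0.7 -0.9  6.8] q [ 30.9 -18.5 138.6  -2.7  20.  -86.5]
```

```bash
python3 -m jog '[[[0,0,0.025],[0,0,0],-0.9],[[0,0,0.05],[0,0,0],-0.9],[[0.01,-0.02,0.08],[0,0,-0.06],-0.9],[[0.026,-0.05,0.095],[0,0,-0.15],-0.9],[[0.042,-0.08,0.1],[0,0,-0.25],-0.9]]' 60
python3 rot.py 5 50
python3 -m jog '[[[0.0175,-0.035,0],[0,0,-0.08],-0.9],[[0.035,-0.07,0],[0,0,-0.15],-0.9],[[0.0525,-0.105,-0.002],[0,0,-0.185],-0.9],[[0.065,-0.125,-0.002],[0,0,-0.185],-0.9],[[0.072,-0.137,-0.002],[0,0,-0.185],-0.9]]' 60
python3 rot.py 5 50
python3 - <<'E'
from h import *
for n in ("wrist","scene","side"):
    np.save(n+"7.npy",vision.camera_model(n),allow_pickle=True);cv2.imwrite(f"pics/{n}7.png",vision.snapshot(n)[:,:,::-1])
for n,(x,y) in dict(scene=(250,120),side=(220,100)).items():
    cv2.imwrite(f"pics/{n}7c.png",cv2.resize(cv2.imread(f"pics/{n}7.png")[y:y+150,x:x+200],None,fx=4,fy=4,interpolation=cv2.INTER_CUBIC))
E
```

```text
time: 10.47
tool_pos: [499.0, 245.8, 166.5]
tcp_rot: [-90.0, 49.9, 15.1]
ft_force: [0.3, 0.3, -1.5]
finger_gap: 13.8
t 10.4667 pos [499.  245.8 166.5] rotvec [-0.001  0.002 -0.176] deg 10.1 gap 13.8 F [ 0.3  0.3 -1.5] q [ 25.  -31.4 135.4 -10.7  36.8 -73.8]
time: 10.88
tool_pos: [569.9, 106.6, 159.5]
tcp_rot: [-90.1, 50.3, 4.5]
ft_force: [0.1, 0.8, -1.7]
finger_gap: 13.7
t 10.8833 pos [569.9 106.6 159.5] rotvec [ 0.002 -0.005  0.008] deg 0.5 gap 13.7 F [ 0.1  0.8 -1.7] q [  6.2 -26.3 132.7  -2.   33.9 -87.1]
```

View pics/wrist7.png

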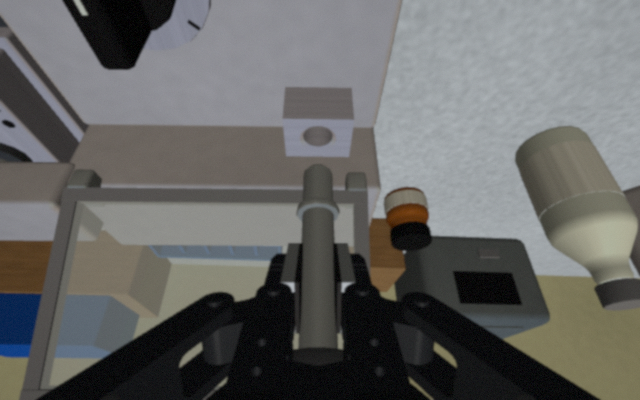

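View pics/scene7c.png

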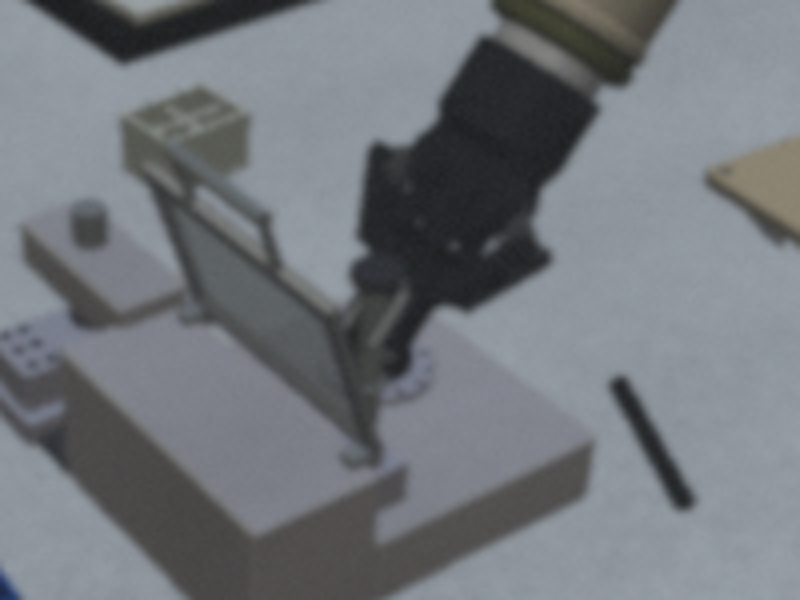

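View pics/side7c.png

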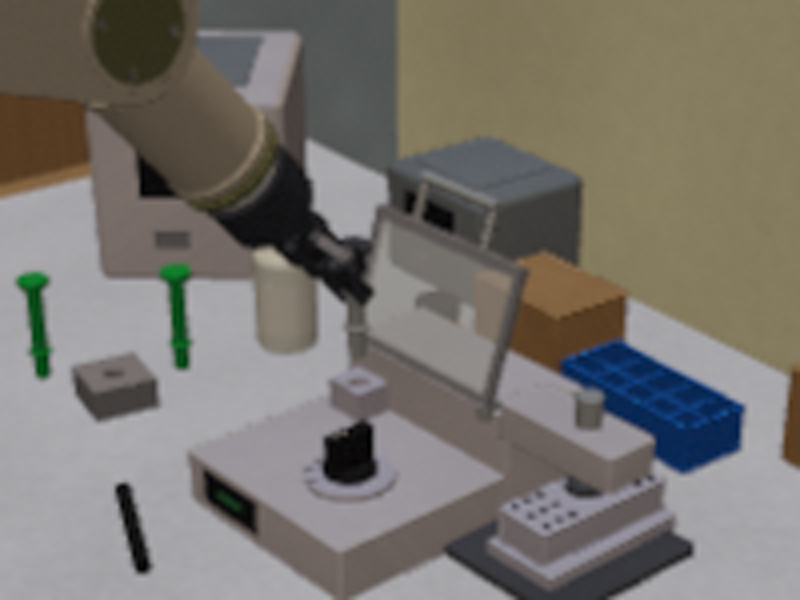

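Run:
```python
from h import *
s=r.sense();print(s["tool_pos"])
m=np.load("wrist7.npy",allow_pickle=True).item();im=cv2.imread("pics/wrist7.png")
print("hole",plane(m,(318.5,136),77)); print("block corners",plane(m,(285,121),77),plane(m,(352,121),77),plane(m,(351,157),77),plane(m,(286,156),77))
for z in (95,100,105):print(z,"foot",plane(m,(317.5,174),z),"collar",plane(m,(318,208),z+27))
cv2.imwrite("pics/w7c.png",cv2.resize(im[80:260,240:400],None,fx=4,fy=4,interpolation=cv2.INTER_CUBIC))
```

```text
[569.1028214  107.73740796 159.03819214]
hole [570.70993921 108.25418017  77.        ]
block corners [560.21579338  88.49159603  77.        ] [557.19438919 126.04265591  77.        ] [588.20004473 130.59457979  77.        ] [590.55877142  89.05523462  77.        ]
95 foot [584.15575684 108.74444855  95.        ] collar [578.74759291 108.60775082 122.        ]
100 foot [577.55924064 108.2240469  100.        ] collar [570.52602906 107.94355297 127.        ]
105 foot [570.96272444 107.70364525 105.        ] collar [562.30446522 107.27935511 132.        ]
```

View pics/w7c.png

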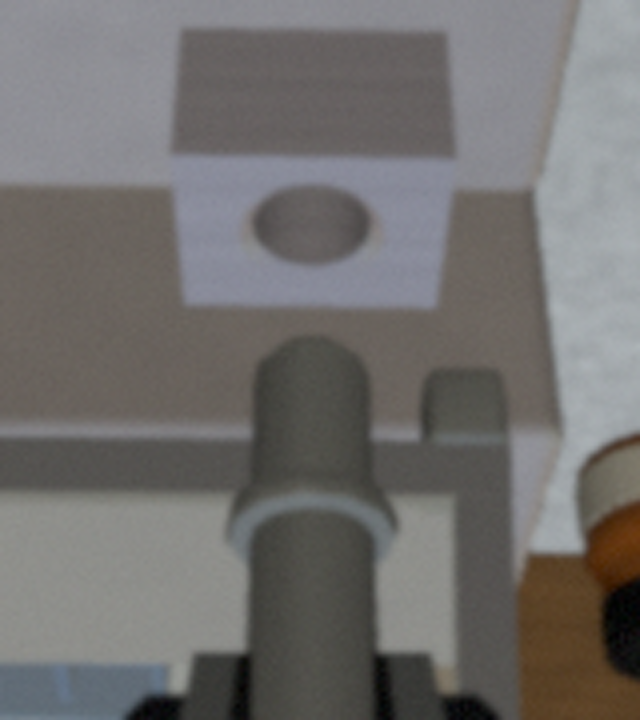

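```bash
python3 -m jog '[[[0.0015,0.0003,-0.01],[0,0,0],-0.9],[[0.0015,0.0003,-0.018],[0,0,0],-0.9],[[0.0015,0.0003,-0.023],[0,0,0],-0.9],[[0.0015,0.0003,-0.027],[0,0,0],-0.9],[[0.0015,0.0003,-0.03],[0,0,0],-0.9]]' 60
python3 rot.py 5 50
```

```text
time: 11.45
tool_pos: [573.1, 109.9, 132.8]
tcp_rot: [-90.2, 49.9, 4.6]
ft_force: [-10.1, -6.4, 24.5]
finger_gap: 13.9
t 11.45 pos [573.1 109.9 132.8] rotvec [0.002 0.002 0.005] deg 0.3 gap 13.9 F [-10.1  -6.4  24.5] q [  6.6 -23.  133.6  -2.6  29.4 -86.3]
```

```bash
python3 -m jog '[[[-0.001,-0.0005,0],[0,0,0],-0.9],[[-0.0015,-0.001,0],[0,0,0],-0.9]]' 60
python3 rot.py 5 50
python3 - <<'E'
from h import *
im=vision.snapshot("wrist")[:,:,::-1];cv2.imwrite("pics/w8.png",cv2.resize(im[80:300,220:420],None,fx=3,fy=3,interpolation=cv2.INTER_CUBIC))
im=vision.snapshot("side")[:,:,::-1];cv2.imwrite("pics/d8.png",cv2.resize(im[130:230,270:370],None,fx=6,fy=6,interpolation=cv2.INTER_CUBIC))
E
```

```text
time: 11.62
tool_pos: [571.5, 109.0, 132.8]
tcp_rot: [-90.1, 49.9, 4.6]
ft_force: [-0.3, -2.3, 10.6]
finger_gap: 13.4
t 11.6167 pos [571.5 109.  132.8] rotvec [0.001 0.002 0.005] deg 0.3 gap 13.4 F [-0.3 -2.3 10.6] q [  6.5 -23.4 133.8  -2.4  29.5 -86.6]
```

View pics/w8.png

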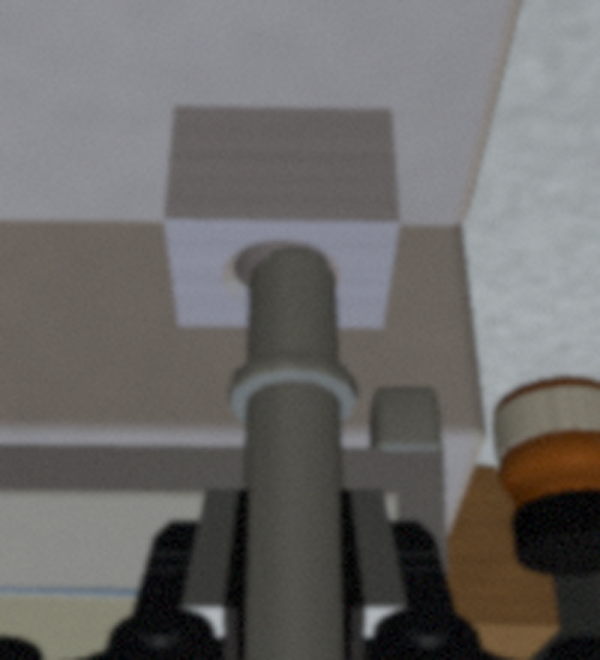

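View pics/d8.png

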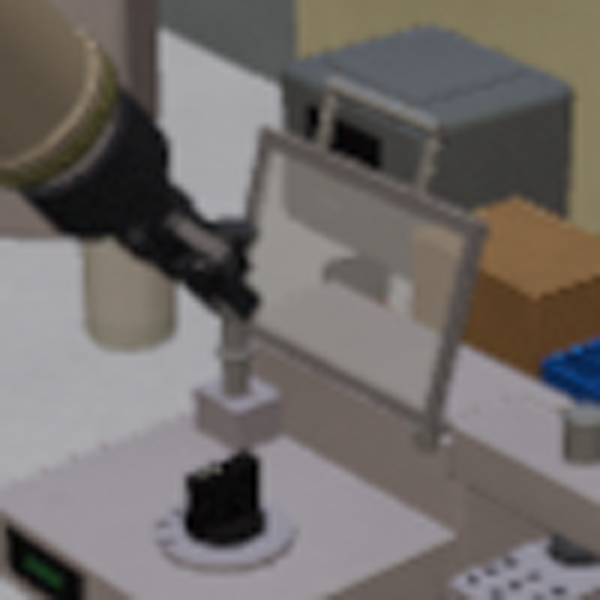

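```bash
python3 -m jog '[[[0,-0.0012,0],[0,0,0],-0.9],[[0,-0.0012,-0.003],[0,0,0],-0.9],[[0,-0.0012,-0.006],[0,0,0],-0.9]]' 60
python3 rot.py 5 50
```

```text
time: 11.97
tool_pos: [569.7, 107.4, 123.6]
tcp_rot: [-90.1, 50.2, 4.6]
ft_force: [4.1, -1.7, 2.2]
finger_gap: 14.1
t 11.9667 pos [569.7 107.4 123.6] rotvec [ 0.002 -0.003  0.005] deg 0.4 gap 14.1 F [ 4.1 -1.7  2.2] q [  6.3 -22.7 134.3  -2.2  28.6 -86.9]
```

```bash
python3 -m jog '[[[0.0005,0,-0.004],[0,0,0],-0.9],[[0.0005,0,-0.008],[0,0,0],-0.9],[[0.0005,0,-0.012],[0,0,0],-0.9],[[0.0005,0,-0.014],[0,0,0],-0.9]]' 60
python3 rot.py 5 50
```

```text
time: 12.3
tool_pos: [571.3, 107.3, 110.5]
tcp_rot: [-90.1, 50.1, 4.6]
ft_force: [-4.2, -3.2, 18.7]
finger_gap: 13.6
t 12.3 pos [571.3 107.3 110.5] rotvec [ 0.001 -0.001  0.006] deg 0.3 gap 13.6 F [-4.2 -3.2 18.7] q [  6.2 -20.8 134.5  -2.3  26.4 -86.8]
```

```bash
python3 - <<'E'
from h import *
im=vision.snapshot("wrist")[:,:,::-1];cv2.imwrite("pics/w9.png",cv2.resize(im[80:300,220:420],None,fx=3,fy=3,interpolation=cv2.INTER_CUBIC))
E
python3 -m jog '[[[0,0,0],[0,0,0],-0.4],[[0,0,0],[0,0,0],0],[[0,0,0],[0,0,0],0]]' 60
python3 rot.py 5 50
python3 -c "
import sys;sys.argv=['x']
from kin2 import ik
print(ik(545,150,140),ik(560,150,140))"
```

```text
time: 12.6
tool_pos: [568.3, 107.1, 107.0]
tcp_rot: [-90.1, 50.5, 4.6]
ft_force: [-0.2, -0.2, -0.0]
finger_gap: 42.6
t 12.6 pos [568.3 107.1 107. ] rotvec [ 0.002 -0.009  0.006] deg 0.6 gap 42.6 F [-0.2 -0.2 -0. ] q [  6.2 -20.8 134.7  -2.3  26.6 -86.8]
[372.03531598 552.53327115  67.05939392 325.76722613 362.14335707] [-0.1 -0.8  0.3  0.4  0.9 -0.4 -0.2 -0.3 -0.2 -0.3 -0.3  1.2]
(np.float64(-33.1), np.float64(138.4), np.float64(34.8), np.float64(0.0)) (np.float64(-29.5), np.float64(136.1), np.float64(33.4), np.float64(0.0))
```

View pics/w9.png

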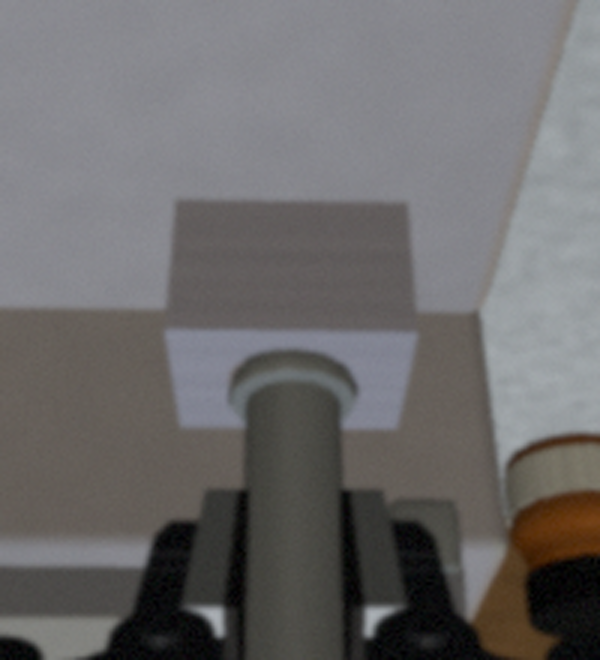

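```bash
python3 -m jog '[[[-0.012,-0.001,0.015],[0,0,0],0],[[-0.026,-0.002,0.032],[0,0,0],0],[[-0.03,-0.003,0.06],[0,0,0],0],[[-0.035,-0.003,0.095],[0,0,0],0],[[-0.04,-0.004,0.12],[0,0,0],0]]'
python3 rot.py -3.5 90
python3 - <<'E'
from h import *
for n in ("scene","side"):
    cv2.imwrite(f"pics/{n}10.png",vision.snapshot(n)[:,:,::-1])
for n,(x,y) in dict(scene=(250,120),side=(220,100)).items():
    cv2.imwrite(f"pics/{n}10c.png",cv2.resize(cv2.imread(f"pics/{n}10.png")[y:y+150,x:x+200],None,fx=4,fy=4,interpolation=cv2.INTER_CUBIC))
E
```

```text
time: 13.02
tool_pos: [528.9, 103.3, 230.3]
tcp_rot: [-90.1, 50.3, 4.6]
ft_force: [1.0, 0.4, 0.3]
finger_gap: 42.3
t 13.0167 pos [528.9 103.3 230.3] rotvec [-0.006  0.693 -0.137] deg 40.5 gap 42.3 F [1.  0.4 0.3] q [  6.3 -40.4 133.8  -1.5  47.  -87.8]
```

View pics/scene10c.png

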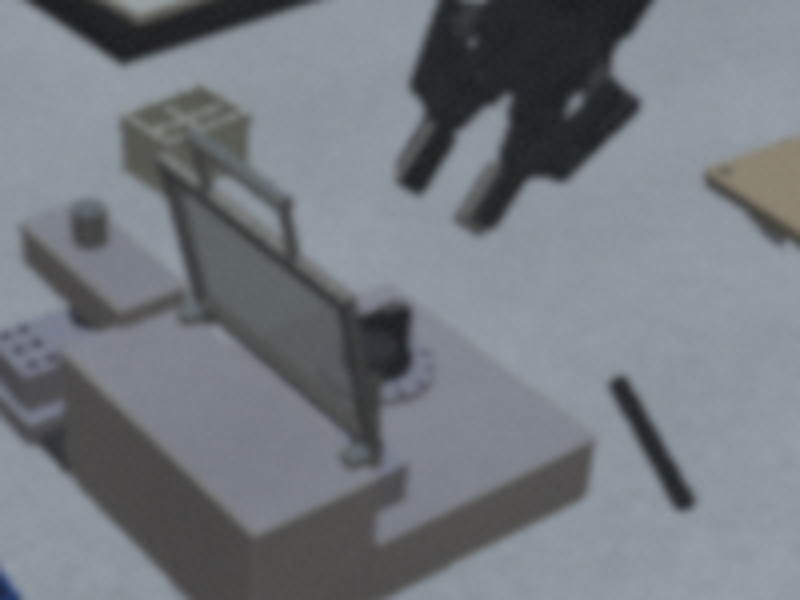

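View pics/side10c.png

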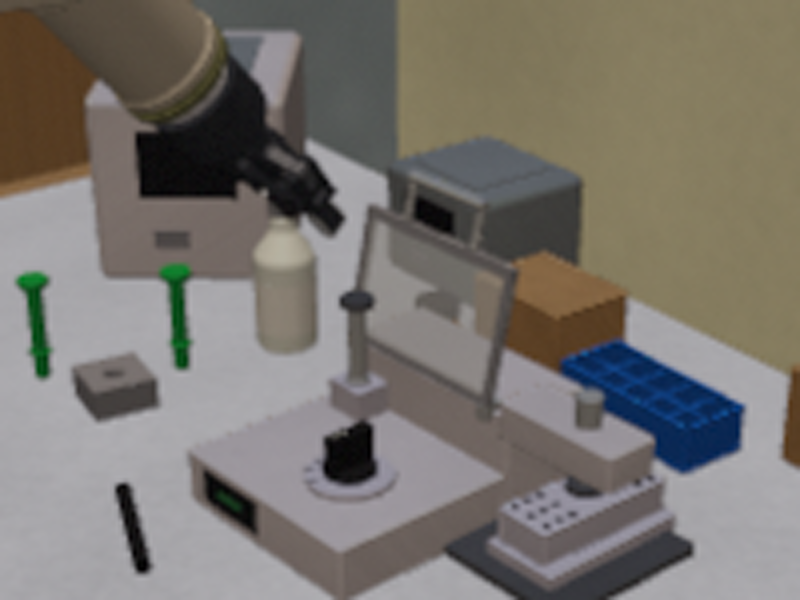

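```bash
python3 rot.py 3.5 90
python3 -m jog '[[[-0.006,-0.017,-0.003],[0,0.12,0],0],[[-0.012,-0.034,-0.006],[0,0.24,0],0],[[-0.018,-0.051,-0.009],[0,0.36,-0.005],0],[[-0.024,-0.068,-0.012],[0,0.48,-0.01],0],[[-0.029,-0.085,-0.015],[0,0.6,-0.013],0]]'
python3 rot.py 3.5 90
```

```text
t 13.1167 pos [531.4 103.5 235.3] rotvec [-0.049  0.699 -0.02 ] deg 40.2 gap 42.9 F [0.3 0.1 1.2] q [  6.3 -40.5 133.6  -1.5  46.8 -87.8]
time: 13.53
tool_pos: [500.0, 17.4, 213.3]
tcp_rot: [-64.0, 84.4, 29.1]
ft_force: [0.5, 0.1, -0.3]
finger_gap: 42.9
t 13.5333 pos [500.   17.4 213.3] rotvec [-0.048  0.085  0.008] deg 5.6 gap 42.9 F [ 0.5  0.1 -0.3] q [ -6.2 -12.3 107.4   3.3  80.4 -99.7]
```

```bash
python3 -m jog '[[[0,0.001,-0.02],[-0.048,0.085,0.008],0],[[0,0.001,-0.04],[-0.048,0.085,0.008],0],[[0,0.001,-0.05],[-0.048,0.085,0.008],0],[[0,0.001,-0.05],[-0.048,0.085,0.008],0]]'
python3 rot.py 3.5 90
python3 - <<'E'
from h import *
for n in ("wrist","side"):
    np.save(n+"11.npy",vision.camera_model(n),allow_pickle=True);cv2.imwrite(f"pics/{n}11.png",vision.snapshot(n)[:,:,::-1])
E
```

```text
time: 13.87
tool_pos: [497.8, 19.5, 159.0]
tcp_rot: [94.2, 89.9, -172.2]
ft_force: [-0.5, 0.9, 0.5]
finger_gap: 42.4
t 13.8667 pos [497.8  19.5 159. ] rotvec [ 0.    -0.002 -0.001] deg 0.1 gap 42.4 F [-0.5  0.9  0.5] q [ -3.6  -5.3 106.7  -0.   78.7 -97.2]
```

View pics/wrist11.png

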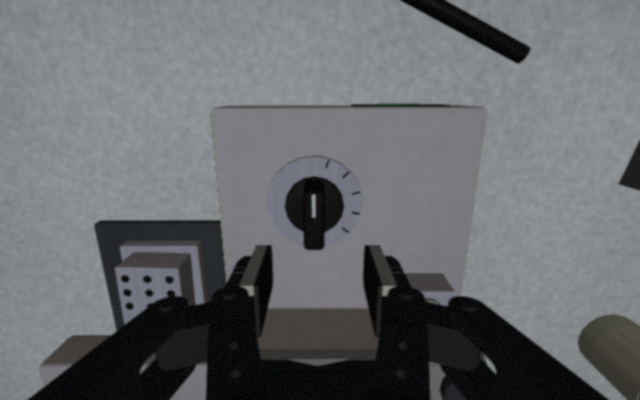

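Run:
```python
from h import *
m=np.load("wrist11.npy",allow_pickle=True).item();im=cv2.imread("pics/wrist11.png")
cv2.imwrite("pics/w11c.png",cv2.resize(im[140:270,240:390],None,fx=5,fy=5,interpolation=cv2.INTER_CUBIC))
print("disc",plane(m,(314,206),63),"dial",plane(m,(314.5,203),52)); print(r.sense()["tool_pos"])
for P in [(499.5,18.5,z) for z in (52,63,95)]: print(P,proj(m,P))
```

```text
disc [500.0140782   18.09912477  63.        ] dial [501.27245539  18.44798753  52.        ]
[499.70736461  19.29616041 163.27288907]
(499.5, 18.5, 52) [[314.70591071 200.80229099]]
(499.5, 18.5, 63) [[314.58788176 205.36790596]]
(499.5, 18.5, 95) [[314.17824515 221.21353641]]
```

View pics/w11c.png

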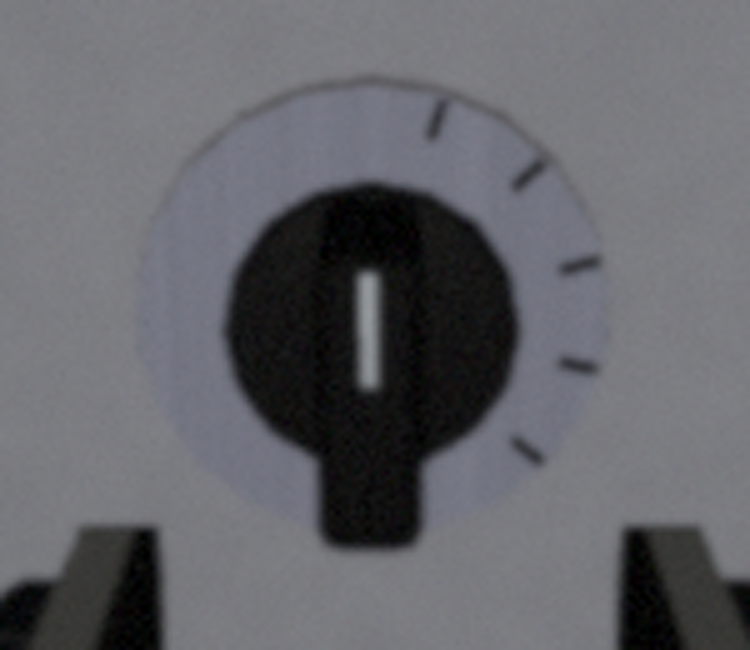

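Run:
```python
import cv2
im=cv2.imread("pics/side11.png");cv2.imwrite("pics/side11c.png",cv2.resize(im[100:250,220:420],None,fx=4,fy=4,interpolation=cv2.INTER_CUBIC))
```

```text
(no output)
```

View pics/side11c.png

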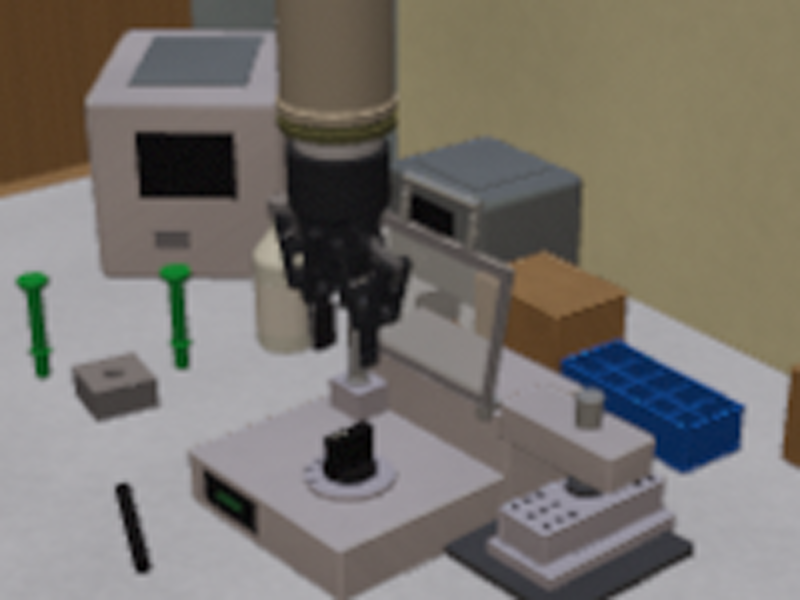

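Run:
```python
from h import *
m=np.load("wrist11.npy",allow_pickle=True).item()
for z in (80,85,90,95,100): print(z,proj(m,(500+20.96,18.3+1.3,z)), proj(m,[(500+.4,18.3-7,z),(499.6,18.3+7,z)])[:,0])
for z in (55,60,65): print(z,proj(m,[(500+1.3,18.3-22,z),(498.7,18.3+22,z)]))
```

```text
80 [[314.13394666 242.05892498]] [303.79561304 324.30046822]
85 [[314.06490337 245.1292833 ]] [303.5026933  324.44774948]
90 [[313.99291428 248.33064162]] [303.1969202  324.60149264]
95 [[313.91778674 251.67156654]] [302.87742876 324.76213251]
100 [[313.83931096 255.1613883 ]] [302.54327459 324.9301438 ]
55 [[285.20628247 202.53734662]
 [343.52875194 202.70729024]]
60 [[284.58130811 204.62117849]
 [344.03447564 204.7938954 ]]
65 [[283.93161907 206.7874157 ]
 [344.56019314 206.96299452]]
```

```bash
python3 -m jog '[[[0,-0.001,-0.025],[0,0,0],0],[[0,-0.001,-0.05],[0,0,0],0],[[0,-0.001,-0.07],[0,0,0],0],[[0,-0.001,-0.081],[0,0,0],0],[[0,-0.001,-0.081],[0,0,0],0]]'
python3 -m jog '[[[0,0,0],[0,0,0],0]]'
python3 rot.py 3.5 90
python3 - <<'E'
from h import *
for n in ("wrist","side"):cv2.imwrite(f"pics/{n}12.png",vision.snapshot(n)[:,:,::-1])
cv2.imwrite("pics/side12c.png",cv2.resize(cv2.imread("pics/side12.png")[100:250,220:420],None,fx=4,fy=4,interpolation=cv2.INTER_CUBIC))
E
```

```text
time: 14.38
tool_pos: [499.2, 18.2, 81.7]
tcp_rot: [-105.5, 89.8, -12.0]
ft_force: [-0.3, 1.1, 0.1]
finger_gap: 42.3
time: 14.47
tool_pos: [500.9, 18.1, 84.1]
tcp_rot: [-102.2, 89.6, -8.7]
ft_force: [0.4, -1.0, 0.2]
finger_gap: 42.7
t 14.4667 pos [500.9  18.1  84.1] rotvec [ 0.001  0.007 -0.001] deg 0.4 gap 42.7 F [ 0.4 -1.   0.2] q [ -3.8  -0.5 110.4  -0.   69.7 -97.3]
```

View pics/side12c.png

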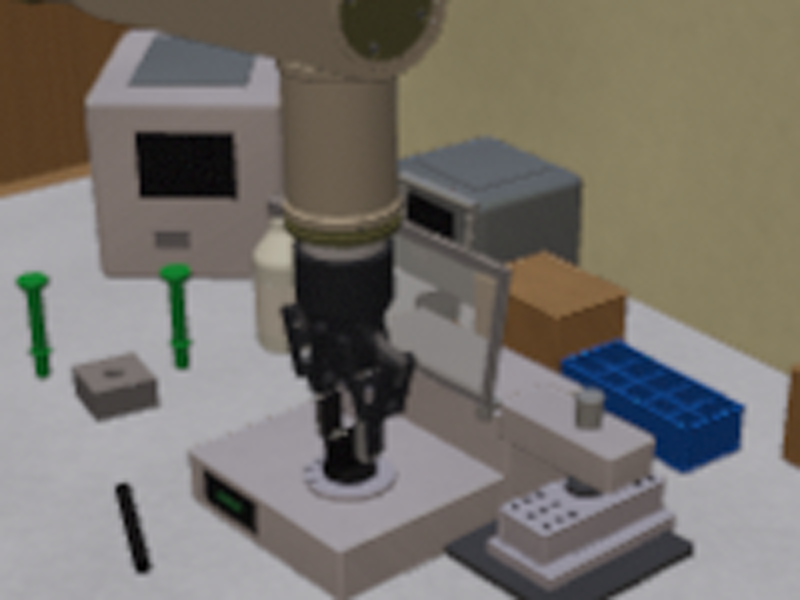

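View pics/wrist12.png

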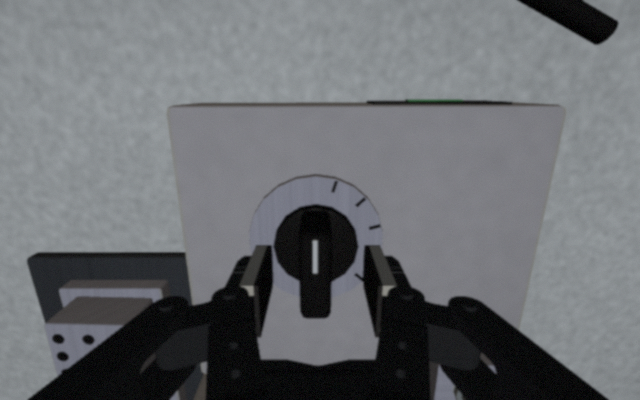

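```bash
python3 -m jog '[[[-0.001,0,-0.002],[0,0,0],0],[[-0.001,0,-0.002],[0,0,0],-0.9],[[-0.001,0,-0.002],[0,0,0],-0.9],[[-0.001,0,-0.002],[0,0,0],-0.9],[[-0.001,0,-0.002],[0,0,0],-0.9]]' 60
cat > st.py <<'E'
import numpy as np
from bench import r
from scipy.spatial.transform import Rotation as Ro
s=r.sense();M=Ro.from_euler("xyz",s["tcp_rot"],degrees=True).as_matrix();z=M[:,2]
print("t",s["time"],"p",s["tool_pos"].round(1),"zaz",np.degrees(np.arctan2(z[1],z[0])).round(2),"down",M[2,0].round(4),"F",s["ft_force"].round(1),"T",s["wrist_torque"].round(3),"gap",round(s["finger_gap"],1),"j6",s["joint_pos"][5].round(1))
E
python3 st.py
```

```text
time: 14.98
tool_pos: [500.1, 17.2, 81.8]
tcp_rot: [-115.1, 89.6, -21.6]
ft_force: [-2.3, -4.7, 4.7]
finger_gap: 12.7
t 14.9833 p [500.1  17.2  81.8] zaz 93.54 down -1.0 F [-2.3 -4.7  4.7] T [-0.619  0.333  0.043] gap 12.7 j6 -97.3
```

```bash
python3 -m jog '[[[0,0.0005,0],[0,0,-0.05],-0.9],[[0,0.0005,0],[0,0,-0.1],-0.9],[[0,0.0005,0],[0,0,-0.15],-0.9],[[0,0.0005,0],[0,0,-0.2],-0.9],[[0,0.0005,0],[0,0,-0.2],-0.9]]' 60
python3 st.py
python3 -m jog '[[[0,0,0],[0,0,-0.04],-0.9],[[0,0,0],[0,0,-0.08],-0.9],[[0,0,0],[0,0,-0.12],-0.9],[[0,0,0],[0,0,-0.16],-0.9],[[0,0,0],[0,0,-0.16],-0.9]]' 60
python3 st.py
python3 - <<'E'
from h import *
for n in ("scene","side"):cv2.imwrite(f"pics/{n}13.png",vision.snapshot(n)[:,:,::-1])
cv2.imwrite("pics/scene13c.png",cv2.resize(cv2.imread("pics/scene13.png")[120:270,240:440],None,fx=4,fy=4,interpolation=cv2.INTER_CUBIC))
cv2.imwrite("pics/side13c.png",cv2.resize(cv2.imread("pics/side13.png")[120:250,250:420],None,fx=4.5,fy=4.5,interpolation=cv2.INTER_CUBIC))
E
```

```text
time: 15.4
tool_pos: [500.1, 17.3, 81.8]
tcp_rot: [-115.5, 89.5, -33.6]
ft_force: [-1.8, -6.6, 4.4]
finger_gap: 12.7
t 15.4 p [500.1  17.3  81.8] zaz 81.88 down -1.0 F [-1.8 -6.6  4.4] T [-0.985  0.341 -0.219] gap 12.7 j6 -85.5
time: 15.82
tool_pos: [500.1, 17.4, 81.7]
tcp_rot: [-112.7, 89.5, -39.9]
ft_force: [-2.2, -8.1, 4.2]
finger_gap: 13.1
t 15.8167 p [500.1  17.4  81.7] zaz 72.76 down -1.0 F [-2.2 -8.1  4.2] T [-0.881  0.294 -0.121] gap 13.1 j6 -76.3
```

View pics/scene13c.png

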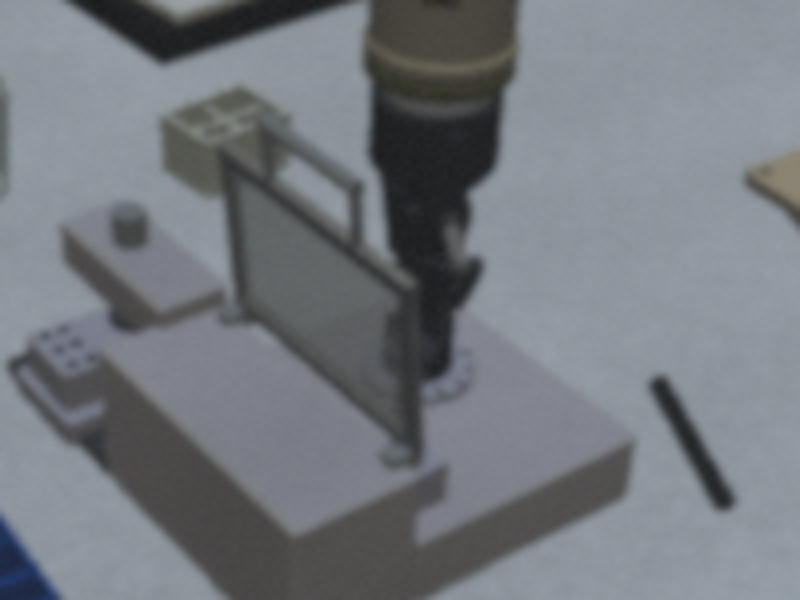

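View pics/side13c.png

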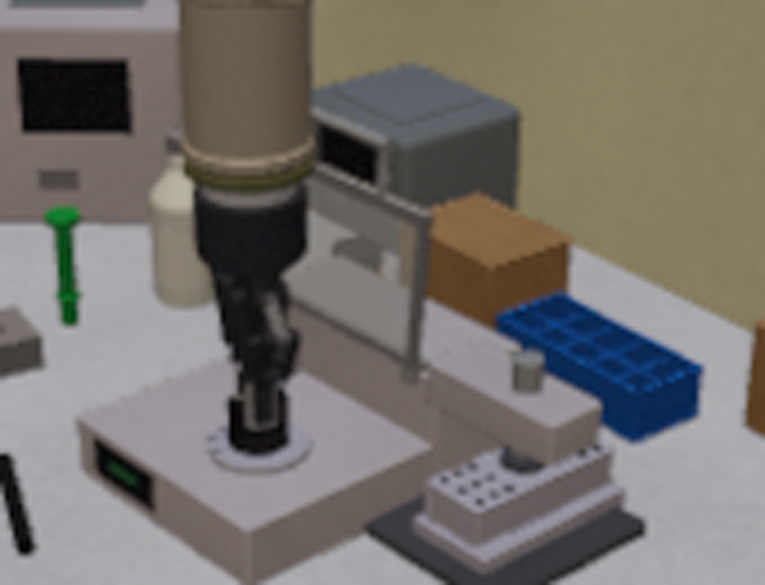

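```bash
cat > cov.py <<'E'
from h import *
def bar(th,yy=0,R=152):
    y=np.radians(3.5);d=-R*np.cos(th);return np.array([590.1+d*np.cos(y)-yy*np.sin(y),48.8+d*np.sin(y)+yy*np.cos(y),103+R*np.sin(th)])
if __name__=="__main__":
    S=vision.camera_model("scene");D=vision.camera_model("side")
    for th in (1.4,1.5,1.6,1.7,1.8): print(th,"scene bar L/R",proj(S,[bar(th,42),bar(th,-42)]).round(1).tolist(),"plate R corner side",proj(D,bar(th,-87,116)).round(1).tolist(),"plate L scene",proj(S,bar(th,87,116)).round(1).tolist())
E
python3 cov.py; echo "meas bar L", 240+358/4, 120+185/4, "R", 240+263/4,120+125/4, "plateR side",250+430/4.5,120+212/4.5,"plateL scene",240+415/4,120+287/4
```

```text
1.4 scene bar L/R [[344.3, 161.8], [320.5, 145.4]] plate R corner side [[337.7, 170.8]] plate L scene [[354.7, 187.0]]
1.5 scene bar L/R [[338.5, 163.1], [314.9, 146.6]] plate R corner side [[340.5, 169.3]] plate L scene [[350.3, 188.2]]
1.6 scene bar L/R [[332.6, 165.2], [309.2, 148.4]] plate R corner side [[343.4, 168.2]] plate L scene [[345.9, 189.9]]
1.7 scene bar L/R [[326.7, 167.9], [303.4, 150.8]] plate R corner side [[346.2, 167.5]] plate L scene [[341.3, 192.1]]
1.8 scene bar L/R [[320.6, 171.2], [297.6, 153.9]] plate R corner side [[349.0, 167.1]] plate L scene [[336.8, 194.8]]
meas bar L, 240+358/4, 120+185/4, R, 240+263/4,120+125/4, plateR side,250+430/4.5,120+212/4.5,plateL scene,240+415/4,120+287/4
```

```bash
H='idle'; python3 -m jog '[[[0,0,0],[0,0,0],-0.9],[[0,0,0],[0,0,0],-0.9],[[0,0,0],[0,0,0],-0.9],[[0,0,0],[0,0,0],-0.9],[[0,0,0],[0,0,0],-0.9]]' >/dev/null
python3 -m jog '[[[0,0,0],[0,0,0],-0.9],[[0,0,0],[0,0,0],-0.9],[[0,0,0],[0,0,0],-0.9],[[0,0,0],[0,0,0],-0.9],[[0,0,0],[0,0,0],-0.9]]' >/dev/null
python3 -m jog '[[[0,0,0],[0,0,0],-0.9],[[0,0,0],[0,0,0],-0.9],[[0,0,0],[0,0,0],-0.9],[[0,0,0],[0,0,0],-0.9],[[0,0,0],[0,0,0],-0.9]]' >/dev/null
python3 -m jog '[[[0,0,0],[0,0,0],-0.9],[[0,0,0],[0,0,0],-0.9],[[0,0,0],[0,0,0],-0.9],[[0,0,0],[0,0,0],-0.9],[[0,0,0],[0,0,0],-0.9]]' >/dev/null
python3 -m jog '[[[0,0,0],[0,0,0],-0.9],[[0,0,0],[0,0,0],-0.9],[[0,0,0],[0,0,0],-0.9],[[0,0,0],[0,0,0],-0.9],[[0,0,0],[0,0,0],-0.9]]' >/dev/null
python3 -m jog '[[[0,0,0],[0,0,0],-0.9],[[0,0,0],[0,0,0],-0.9],[[0,0,0],[0,0,0],-0.9],[[0,0,0],[0,0,0],-0.9],[[0,0,0],[0,0,0],-0.9]]' >/dev/null
python3 -m jog '[[[0,0,0],[0,0,0],-0.9],[[0,0,0],[0,0,0],-0.9],[[0,0,0],[0,0,0],-0.9],[[0,0,0],[0,0,0],-0.9],[[0,0,0],[0,0,0],-0.9]]' >/dev/null
python3 -m jog '[[[0,0,0],[0,0,0],-0.9],[[0,0,0],[0,0,0],-0.9],[[0,0,0],[0,0,0],-0.9],[[0,0,0],[0,0,0],-0.9],[[0,0,0],[0,0,0],-0.9]]' >/dev/null
python3 -m jog '[[[0,0,0],[0,0,0],-0.9],[[0,0,0],[0,0,0],-0.9],[[0,0,0],[0,0,0],-0.9],[[0,0,0],[0,0,0],-0.9],[[0,0,0],[0,0,0],-0.9]]' >/dev/null
python3 st.py
python3 - <<'E'
from h import *
for n in ("scene","side"):cv2.imwrite(f"pics/{n}14.png",vision.snapshot(n)[:,:,::-1])
cv2.imwrite("pics/scene14c.png",cv2.resize(cv2.imread("pics/scene14.png")[120:270,240:440],None,fx=4,fy=4,interpolation=cv2.INTER_CUBIC))
E
```

```text
t 19.6667 p [500.1  17.4  81.8] zaz 72.89 down -1.0 F [-2.1 -6.2  4.5] T [-0.925  0.282 -0.172] gap 12.6 j6 -76.5
```

View pics/scene14c.png

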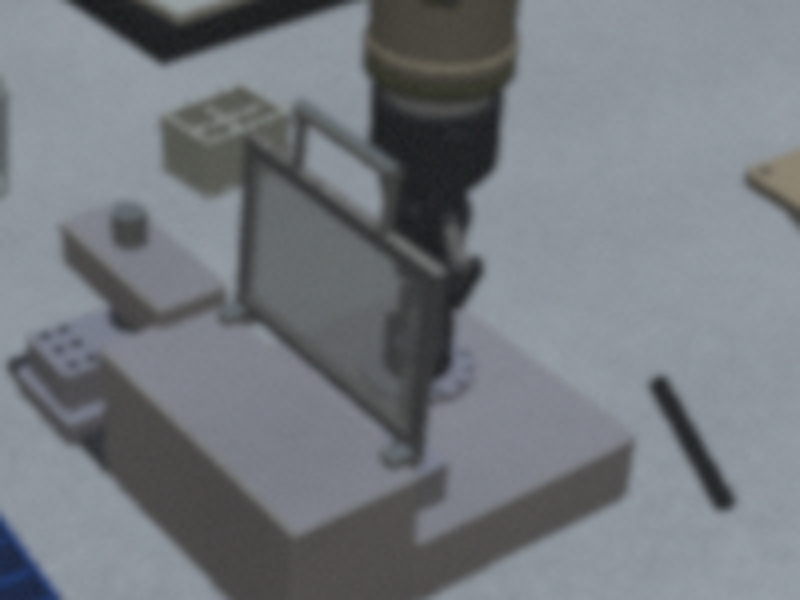

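```bash
python3 -m jog '[[[0,0,0],[0,0,0],-0.9],[[0,0,0],[0,0,0],-0.9],[[0,0,0],[0,0,0],-0.9],[[0,0,0],[0,0,0],-0.9],[[0,0,0],[0,0,0],-0.9]]' >/dev/null
python3 -m jog '[[[0,0,0],[0,0,0],-0.9],[[0,0,0],[0,0,0],-0.9],[[0,0,0],[0,0,0],-0.9],[[0,0,0],[0,0,0],-0.9],[[0,0,0],[0,0,0],-0.9]]' >/dev/null
python3 -m jog '[[[0,0,0],[0,0,0],-0.9],[[0,0,0],[0,0,0],-0.9],[[0,0,0],[0,0,0],-0.9],[[0,0,0],[0,0,0],-0.9],[[0,0,0],[0,0,0],-0.9]]' >/dev/null
python3 -m jog '[[[0,0,0],[0,0,0],-0.9],[[0,0,0],[0,0,0],-0.9],[[0,0,0],[0,0,0],-0.9],[[0,0,0],[0,0,0],-0.9],[[0,0,0],[0,0,0],-0.9]]' >/dev/null
python3 st.py
python3 - <<'E'
from h import *
for n in ("scene","side"):cv2.imwrite(f"pics/{n}15.png",vision.snapshot(n)[:,:,::-1])
cv2.imwrite("pics/scene15c.png",cv2.resize(cv2.imread("pics/scene15.png")[120:270,240:440],None,fx=4,fy=4,interpolation=cv2.INTER_CUBIC))
E
```

```text
t 21.4333 p [500.1  17.3  81.8] zaz 72.89 down -1.0 F [-2.3 -5.7  4.9] T [-0.888  0.242 -0.182] gap 12.4 j6 -76.5
```

View pics/scene15c.png

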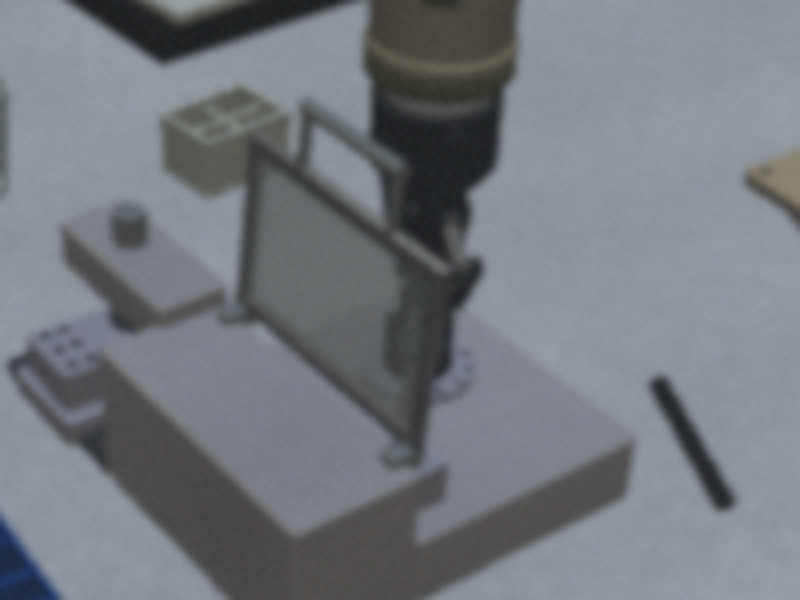

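```bash
python3 -m jog '[[[0,0,0],[0,0,0],-0.9],[[0,0,0],[0,0,0],-0.9],[[0,0,0],[0,0,0],-0.9],[[0,0,0],[0,0,0],-0.9],[[0,0,0],[0,0,0],-0.9]]' >/dev/null
python3 -m jog '[[[0,0,0],[0,0,0],-0.9],[[0,0,0],[0,0,0],-0.9],[[0,0,0],[0,0,0],-0.9],[[0,0,0],[0,0,0],-0.9],[[0,0,0],[0,0,0],-0.9]]' >/dev/null
python3 - <<'E'
from h import *
cv2.imwrite("pics/scene16.png",vision.snapshot("scene")[:,:,::-1])
g=[cv2.cvtColor(cv2.imread(f"pics/scene{i}.png"),cv2.COLOR_BGR2GRAY).astype(np.float32)[140:185,300:340] for i in (13,14,15,16)]
for a,b in zip(g,g[1:]): print(np.abs(a-b).mean(),cv2.phaseCorrelate(a,b))
E
```

```text
20.738333 ((-1.193710895218537, 0.6432074622912225), 0.26107800006866455)
7.05 ((0.5611656312815612, 0.057273181456793054), 0.809044344690111)
1.3666667 ((-0.004806570931997101, 0.5126906065138108), 1.0174182009696962)
```

```bash
cat > st2.py <<'E'
import numpy as np,json,os
from bench import r
from scipy.spatial.transform import Rotation as Ro
s=r.sense();M=Ro.from_euler("xyz",s["tcp_rot"],degrees=True).as_matrix();z=M[:,2]
k=np.radians(93.54)-np.arctan2(z[1],z[0]);T=s["wrist_torque"][2];e=s["joint_efforts"][5]
open("log.txt","a").write(f"{s['time']} {k} {T} {e}\n")
print(round(s["time"],2),"knob %.3f Tz %.3f e6 %.3f gap %.1f"%(k,T,e,s["finger_gap"]),s["ft_force"].round(1))
E
python3 st2.py
python3 -m jog '[[[0,0,0],[0,0,-0.02],-0.9],[[0,0,0],[0,0,-0.04],-0.9]]' >/dev/null; python3 st2.py
python3 -m jog '[[[0,0,0],[0,0,-0.02],-0.9],[[0,0,0],[0,0,-0.04],-0.9]]' >/dev/null; python3 st2.py
python3 -m jog '[[[0,0,0],[0,0,-0.02],-0.9],[[0,0,0],[0,0,-0.04],-0.9]]' >/dev/null; python3 st2.py
python3 -m jog '[[[0,0,0],[0,0,-0.02],-0.9],[[0,0,0],[0,0,-0.04],-0.9]]' >/dev/null; python3 st2.py
python3 -m jog '[[[0,0,0],[0,0,-0.02],-0.9],[[0,0,0],[0,0,-0.04],-0.9]]' >/dev/null; python3 st2.py
```

```text
22.42 knob 0.360 Tz -0.132 e6 -0.165 gap 12.4 [-2.3 -6.   5.2]
22.58 knob 0.401 Tz 0.108 e6 -0.462 gap 12.7 [-1.7 -6.1  4.6]
22.75 knob 0.441 Tz 0.095 e6 -0.370 gap 12.8 [-1.3 -6.4  3.5]
22.92 knob 0.481 Tz 0.092 e6 -0.369 gap 12.8 [-1.4 -6.2  5.2]
23.08 knob 0.521 Tz 0.167 e6 -0.369 gap 12.6 [-1.2 -6.   5.1]
23.25 knob 0.561 Tz 0.152 e6 -0.369 gap 12.6 [-1.1 -6.1  4. ]
```

```bash
python3 -m jog '[[[0,0,0],[0,0,-0.02],-0.9],[[0,0,0],[0,0,-0.04],-0.9]]' >/dev/null; python3 st2.py
python3 -m jog '[[[0,0,0],[0,0,-0.02],-0.9],[[0,0,0],[0,0,-0.04],-0.9]]' >/dev/null; python3 st2.py
python3 -m jog '[[[0,0,0],[0,0,-0.02],-0.9],[[0,0,0],[0,0,-0.04],-0.9]]' >/dev/null; python3 st2.py
```

```text
23.42 knob 0.601 Tz 0.152 e6 -0.353 gap 12.4 [-1.1 -5.6  5.3]
23.58 knob 0.641 Tz 0.188 e6 -0.342 gap 12.7 [-1.2 -6.2  3.6]
23.75 knob 0.681 Tz 0.186 e6 -0.330 gap 12.4 [-0.7 -6.1  4.9]
```

```bash
python3 -m jog '[[[0,0,0],[0,0,-0.02],-0.9],[[0,0,0],[0,0,-0.04],-0.9]]' >/dev/null; python3 st2.py
python3 -m jog '[[[0,0,0],[0,0,-0.02],-0.9],[[0,0,0],[0,0,-0.04],-0.9]]' >/dev/null; python3 st2.py
python3 -m jog '[[[0,0,0],[0,0,-0.02],-0.9],[[0,0,0],[0,0,-0.04],-0.9]]' >/dev/null; python3 st2.py
```

```text
23.92 knob 0.721 Tz 0.211 e6 -0.319 gap 12.7 [-1.1 -5.9  3.9]
24.08 knob 0.761 Tz 0.164 e6 -0.308 gap 12.4 [-0.6 -5.6  3.4]
24.25 knob 0.801 Tz 0.170 e6 -0.296 gap 12.7 [-1.2 -5.7  3.5]
```

```bash
python3 -m jog '[[[0,0,0],[0,0,-0.02],-0.9],[[0,0,0],[0,0,-0.037],-0.9]]' >/dev/null; python3 st2.py
python3 -m jog '[[[0,0,0],[0,0,0],-0.9],[[0,0,0],[0,0,0],-0.9]]' >/dev/null; python3 st2.py
python3 -m jog '[[[0,0,0],[0,0,0],-0.6],[[0,0,0],[0,0,0],-0.3],[[0,0,0],[0,0,0],0],[[0,0,0],[0,0,0],0]]'; python3 st2.py
python3 - <<'E'
from h import *
m=vision.camera_model("wrist");im=vision.snapshot("wrist")[:,:,::-1];cv2.imwrite("pics/w17.png",im)
E
```

```text
24.42 knob 0.838 Tz 0.230 e6 -0.143 gap 12.6 [-1.1 -5.8  3.6]
24.58 knob 0.837 Tz 0.044 e6 0.108 gap 12.8 [-1.3 -5.8  3.7]
time: 24.92
tool_pos: [499.5, 18.7, 80.8]
tcp_rot: [-104.2, 89.7, -58.6]
ft_force: [0.0, 0.5, 0.9]
finger_gap: 43.1
24.92 knob 0.837 Tz -0.053 e6 -0.000 gap 43.1 [0.  0.5 0.9]
```

View pics/w17.png

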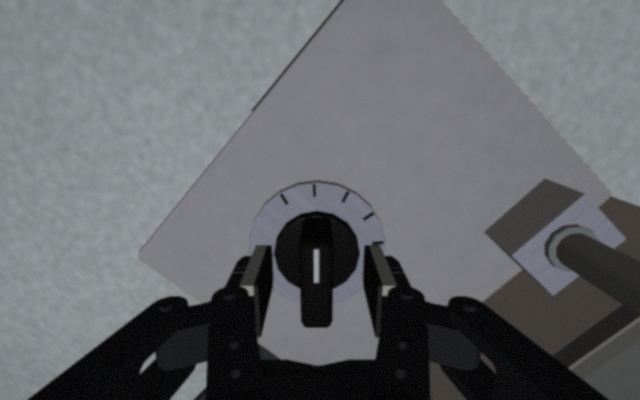

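```bash
python3 -m jog '[[[0,0,0.02],[0,0,0],0],[[0,0,0.05],[0,0,0],0],[[0,0,0.08],[0,0,0],0],[[-0.02,0,0.11],[0,0,0],0],[[-0.05,0,0.13],[0,0,0],0]]'
python3 -m jog '[[[-0.01,0,0.03],[0,0,0],0],[[-0.015,0,0.06],[0,0,0],0],[[-0.015,0,0.06],[0,0,0],0],[[-0.015,0,0.06],[0,0,0],0]]'
python3 - <<'E'
from h import *
print(r.sense()["joint_pos"].round(1))
for n in ("scene","side"):cv2.imwrite(f"pics/{n}18.png",vision.snapshot(n)[:,:,::-1])
cv2.imwrite("pics/scene18c.png",cv2.resize(cv2.imread("pics/scene18.png")[120:320,230:430],None,fx=3,fy=3,interpolation=cv2.INTER_CUBIC))
cv2.imwrite("pics/side18c.png",cv2.resize(cv2.imread("pics/side18.png")[120:250,220:420],None,fx=4,fy=4,interpolation=cv2.INTER_CUBIC))
E
```

```text
time: 25.38
tool_pos: [451.1, 18.5, 214.1]
tcp_rot: [-83.4, 89.5, -37.8]
ft_force: [-0.4, -0.7, 1.9]
finger_gap: 42.6
time: 25.72
tool_pos: [435.7, 18.6, 273.4]
tcp_rot: [-79.1, 89.4, -33.5]
ft_force: [0.1, 0.1, -0.4]
finger_gap: 42.6
[ -4.1 -19.9 107.1  -0.3  92.2 -49.7]
```

View pics/scene18c.png

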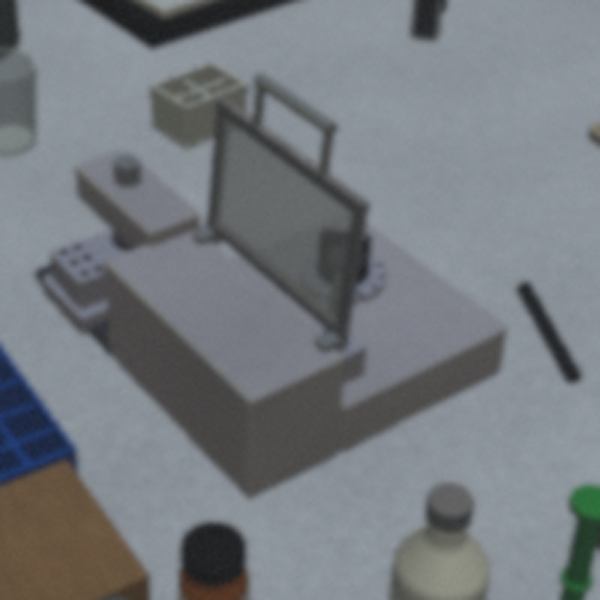

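View pics/side18c.png

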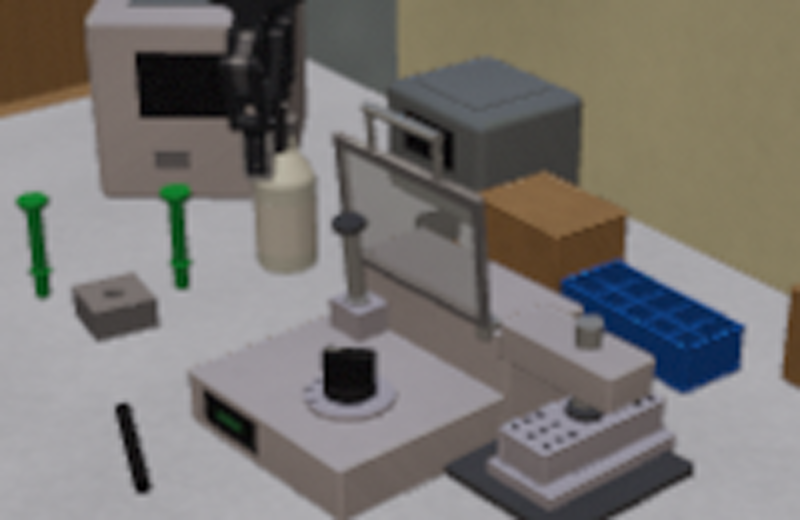

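```bash
python3 -m jog '[[[0,0,0],[0,0,0],0],[[0,0,0],[0,0,0],0],[[0,0,0],[0,0,0],0]]'
python3 -c "
from bench import order
print(order.hand_in())"
```

```text
time: 26.07
tool_pos: [434.2, 18.6, 269.6]
tcp_rot: [-126.1, 89.7, -80.5]
ft_force: [0.6, -0.1, -0.2]
finger_gap: 42.7
the job is handed in; nothing more can be done
None
```

I handed the job in at 26.1 s. My checks show the cover propped open on the post and the cassette clamped at an estimated 12 N; the hand-in itself reports no verdict.

- **Cover:** I swung it back by its bar to about 2.0 rad. The bar began slipping out of the jaws near 1.85 rad, so I opened them, lowered the tool and pushed the bar the rest of the way.
- **Post:** The steel post is in the socket with its collar down on the rim. The foot caught the mouth of the hole once, so I shifted it about 1 mm and it dropped in.
- **Cover at rest:** It settled against the post at about 1.5 rad by camera. Pictures about a second apart no longer differed, and only then did I turn the knob into contact.
- **Knob:** It is at 0.837 rad. The last joint's torque started rising near 0.55 rad at 0.29 N m per rad, the slope you gave, so it is about 0.29 rad past contact.
- **Disagreement:** The wrist torque sensor was too noisy to confirm that contact point and showed a jump nearer 0.5 rad. If contact really was there, the force would be about 14 N, and even at the earliest listed contact (0.45 rad) it stays near 16 N.
- **Final pictures:** The post stands in its socket with the cover resting on it, and the press foot is down on the cassette. The gripper is clear of everything, and I saw no sign that the wash bottle, jar or beaker had moved, though I did not measure them again.

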